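# Set up the buzzer-in-vacuum demonstration on the pump plate

### The job

Get the sound-in-vacuum experiment ready on the vacuum plate, from the bottom up: first lay the black rubber ring in the round groove of the plate, then stand the cork pad in the well at its centre, then the red and black buzzer upright on the middle of the cork, and last gently lower the clear bell jar over both so that its neck drops inside the rubber ring and its white flange rests evenly on it. Leave the steel hemisphere, the tape roll and the U-shaped stand where they are, and let go of everything.

Things in the scene. Friction and masses are not known exactly. Their poses are not given: they have to be found in the camera images.
- pump_plate: vacuum plate, fixed target: round, grey foot, bright top, 140 mm across, brass hose nipple on its side (+x, to 95 mm from the axis). Origin: centre of underside, z up; yaw does not matter. Top faces 15 mm up. Ring groove: floor 12 mm up, radii 29 to 45.5 mm. Central well: floor 12 mm up, radius 20.5 mm. Raised lands (15 mm up): radius 20.5 to 29 mm and 45.5 to 68.5 mm
- rubber_ring: black rubber sealing ring lying flat, rigid: 80 mm outside, 64 mm hole, 8 mm high, section 8 mm wide, 18 g. Origin: centre of its underside (in the hole), z up. Pinch it from above across its section at one place, one finger inside the hole; its sides are flattest along its own x and y axes and halfway between. Seated: underside 12 mm, top 20 mm above the bench
- cork_pad: brown cork disc standing flat, 36 mm across, 20 mm high, 20 g. Origin: centre of its underside, z up. Fits the well with 2.5 mm play all round; then underside 12 mm, top 32 mm above the bench. Grip it by its upper half: once the rubber ring is in (its top 20 mm above the bench), only 14 mm are free beside the cork below that height
- buzzer: round battery buzzer standing upright, 30 mm across, 34 mm high, 50 g: lower part black, red cap with small dark holes, small switch on its side (-x). Origin: centre of its underside, z up. Standing on the seated cork its underside is 32 mm above the bench
- bell_jar: clear bell jar, mouth down, 121 mm high, 220 g. Origin: centre of its lowest edge, z up. White flange 88 mm across, 3.5 to 9.5 mm up; below it the neck (59 mm across) projects 3.5 mm. Inside radius 26 mm up to 71 mm, then a dome, 89 mm inside height. Hold it by the round black knob on top, 25 mm thick, 104 to 118 mm up. Seated on the ring its origin is 16.5 mm above the bench
- hemisphere_a: bystander: polished metal vacuum hemisphere, rim down, 120 mm across, 100 mm high with a neck on top. Origin: centre of the underside
- tape_ring: bystander: small roll of cream tape lying flat, 56 mm across, 13 mm high (not the seal). Origin: centre of the underside
- u_stand: bystander: white U-shaped rail on a black foot, 72 x 50 mm, 88 mm high. Origin: centre of the underside
- the_hand_pump: obstacle, fixed: teal hand pump lying on the bench between the things. Origin: on its axis, at bench height; x along the barrel. Barrel 45 mm wide, 53 mm high, from -170 to +245 mm along x; wooden T handle at x = -241 mm, a rod along y, +-95 mm long, 25 mm thick, its axis 30 mm up
There are look-alikes about, which are no part of the job. Of the things that look like the rubber_ring, the smallest one is meant.

How it is judged:
By the outcome, as a careful person would: the job done as asked, in the order asked, and still so for the second after the job is handed in, with the robot touching nothing.
It also fails if it takes over 131 s, if anything falls off the work surface, if the arm or the gripper's body presses on something with over 40 N, if the wrist force passes 120 N, or if a joint passes its speed limit or range.

### The arm

A 6-joint arm with a two-finger parallel gripper is mounted at the origin on a cart in front of the work surface, level with it; the furniture and walls round the work are solid. World frame = base frame: x ahead of the robot, y to its left, z up, the work surface at z = 0. Lengths are in m, angles in rad, forces in N, time in s.
With the tool pointing down it reaches from about 0.375 to 0.9 m from the base axis. Payload 3.1 kg.
Tool frame: the origin (TCP) lies midway between the tips of the shut fingers; the grasp point (between the pads) lies 19 mm behind it (manip.grasp_offset is the distance from the TCP to the grasp point, in m); z points along the fingers, y is the line along which they close (so a half turn about z gives the same grasp; the last joint's range is limited). The gripper opens to 85 mm and grips with 20 to 120 N. Pads are 22 mm wide; open, the fingers measure 114 mm over their backs; the gripper's body (76 mm by 85 mm) begins 54 mm behind the grasp point. The pads swing forward as they close: fully open they stand 13 mm farther back than shut.
Start: joints at [-1.438, 0.527, 1.433, -0, 1.181, -0.178], TCP at [0.192, -0.595, 0.231] pointing down, gripper open.
Joint ranges: [-3.08, 3.08], [-0.75, 2.2], [0.22, 2.44], [-1.43, 4.57], [0, 2.65], [-2.85, 2.85]. Speed limits (rad/s): [2.79, 2.79, 3.14, 3.14, 3.14, 3.14].

### API

Orientations are given as a unit quaternion [x, y, z, w].
In Python, from station import sensors, cams, order, manip gives the robot as it stands.
- The arm moves only by the tool move_arm, never from a script. Its argument "targets" is a list of rows, each an object of numbers: "dx", "dy", "dz": the shift along the world's x, y, z normalised to -1 to 1, where 1 is 25 mm; "rx", "ry", "rz": the turn, a rotation vector about the world's x, y, z normalised to -1 to 1, where 1 is 30 degrees. A call has exactly 10 rows; each row shifts and turns the commanded pose from where the row before left it; what a row does not reach is not made up. A row lasts 1/8 s, in which the tool goes at most 62.5 mm and 10.7 degrees, less where a joint would pass 70% of its speed; a pose out of reach is approached as far as the arm can. A call with a number of a shift or a turn outside -1 to 1 is refused whole. A call with a gripper value outside its range is refused whole. "claw" is the opening in per cent of the stroke, from 0 (shut) to 100 (fully open), set as the call begins (left out, the last holds). The fingers move at their own pace and stop on an object; "newtons" is the grip in N (left out, the last holds). Time passes only in rows, so rows that do not move let the fingers close, or fill a call up. It gives the time, the measured TCP pose, the force, the opening and the grip force at its end, in the units of the state.
- sensors.sense(): the state, without advancing time (a new reading comes with each control period).
- cams.snapshot(name): name is "scene" or "top" or "wrist"; returns the picture (400x640x3 uint8, red, green, blue); there is no depth.
- cams.camera_model(name): a dict with "fx", "fy", "cx", "cy" (pixels), "extrinsics" (4x4, takes a point from world to camera coordinates). Camera axes: x right, y down, z forward; pixel columns grow to the right and rows downward; lengths in m; the calibration is good to about 2 mm. A picture is of the moment at which its call begins: read the wrist's pose just before it. camera_model takes no time and is no camera call; for the wrist camera it gives the pose at the moment of the call.
- order.sign_off(): hands the job in; it is judged then, once.
The state is a dict: "t": time; "q": joint angles; "qd": joint speeds; "tau": joint torques, N m; "tcp_pos": TCP position; "tool_rot": TCP orientation; "force": force on the tool from outside, world axes, zero at the start; "ft_torque": the same for the moment, N m; "finger_gap": opening from 0.0 (shut) to 1.0 (fully open); "gripper_force": force on a finger pad.
Only numpy, scipy, OpenCV 4.12 (cv2) and the standard library are available. Lean on these libraries where they do the work, as an engineer would, in place of code of your own. Each camera call takes 0.05 s, during which the arm holds its last target. There are 200 camera calls.

## Working session

There is one attempt and no reset: what is moved stays moved. The work goes in short steps, Python scripts to look and compute and a tool call to move; the robot and the scene stay as the last step left them, time stands still between calls to the robot, and variables do not carry over. Pictures are saved under pics/ and viewed, at most 14 in all, crops included, and the job is handed in when it is done.

Besides the shell and the picture viewer there is one more tool, called after ">>>" by a JSON object that holds its "name" and its "arguments", one argument or row to a line. move_arm: Moves the arm, as the interface text tells. Scaled input: -1 to 1 covers 25 mm each way for a shift and 30 degrees each way for a turn. Its arguments: {"type":"object","properties":{"targets":{"type":"array"},"claw":{"type":"number"},"newtons":{"type":"number"}},"required":["targets"]}

```bash
mkdir -p pics; cat > h.py <<'E'
import numpy as np, cv2
from station import sensors, cams, order, manip
def snap(n,f):
    m=cams.camera_model(n); im=cams.snapshot(n); cv2.imwrite(f'pics/{f}.png',im[:,:,::-1]); np.savez(f'pics/{f}.npz',E=m['extrinsics'],k=[m['fx'],m['fy'],m['cx'],m['cy']]); return im
def ray(f,u,v,z):
    d=np.load(f'pics/{f}.npz');E=d['E'];fx,fy,cx,cy=d['k']
    R=E[:3,:3];c=-R.T@E[:3,3];r=R.T@np.array([(u-cx)/fx,(v-cy)/fy,1]);return (c+r*(z-c[2])/r[2])[:3]
def proj(f,p):
    d=np.load(f'pics/{f}.npz');E=d['E'];fx,fy,cx,cy=d['k'];q=E[:3,:3]@np.array(p)+E[:3,3];return np.array([fx*q[0]/q[2]+cx,fy*q[1]/q[2]+cy])
E
python3 - <<'E'
from h import *
s=sensors.sense();print(s['t'],s['tcp_pos'],s['tool_rot'],manip.grasp_offset)
for n in('scene','top'):
    snap(n,n+'0');d=np.load(f'pics/{n}0.npz');E=d['E'];print(n,-E[:3,:3].T@E[:3,3],d['k'])
E
```

```text
0.0 [ 0.19164532 -0.59413838  0.23033939] [ 9.87871285e-01  1.55271255e-01  1.51582073e-05 -1.07749735e-03] 0.0187
scene [-0.25332551  0.44886832  0.90183553] [422.48433781 422.48433781 324.37981382 196.46464674]
top [0.26991117 0.00234482 1.37114167] [446.9168305  446.9168305  317.69456338 194.00386985]
```

View pics/top0.png

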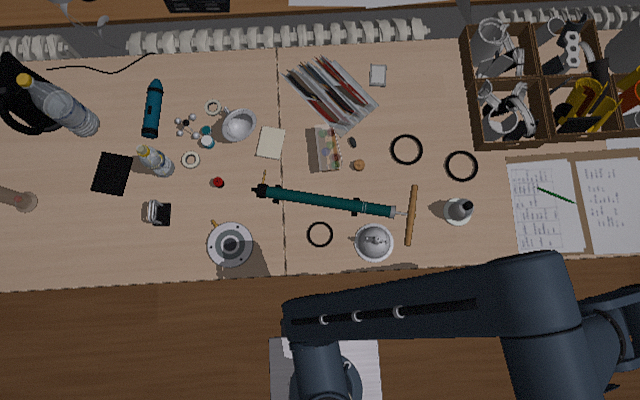

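View pics/scene0.png

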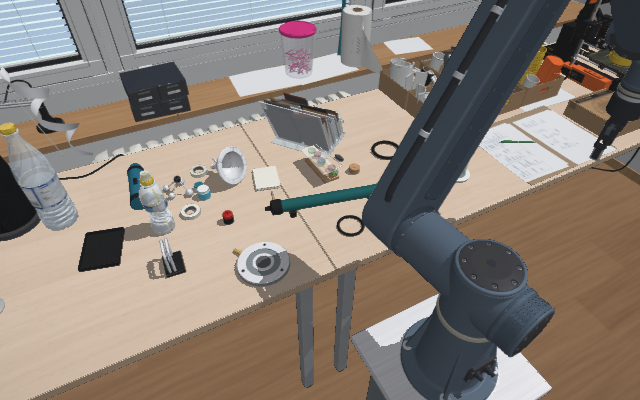

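The top view shows the plate at (231,244), three black rings at (319,235), (406,149) and (461,165), the cork at (358,164), the buzzer at (217,182), and the jar at (459,210). The steel hemisphere is at (373,242) and the pump lies between them. I'll measure these and compare the ring sizes.

```bash
python3 - <<'E'
from h import *
im=cv2.imread('pics/top0.png')
g=cv2.cvtColor(im,cv2.COLOR_BGR2GRAY);hsv=cv2.cvtColor(im,cv2.COLOR_BGR2HSV)
for (u,v) in [(319,235),(406,149),(461,165)]:
    r=24;sub=(g[v-r:v+r,u-r:u+r]<60).astype(np.uint8)
    c=max(cv2.findContours(sub,cv2.RETR_EXTERNAL,cv2.CHAIN_APPROX_NONE)[0],key=cv2.contourArea)
    P=np.array([ray('top0',p[0][0]+u-r,p[0][1]+v-r,.004)[:2] for p in c],np.float32)
    o,R=cv2.minEnclosingCircle(P);print('ring',(u,v),o,P.mean(0),'dia mm',2e3*R,'mean r',np.linalg.norm(P-P.mean(0),axis=1).mean())
for n,u,v,z in [('plate',230.5,244,.015),('cork',358,164,.02),('buz',217,182,.034),('jarknob',466,206,.11),('jarflange',458,212,.009),('hemi',373,242,.03),('Thandle a',414,186,.03),('Tb',408,244,.03),('pump L',262,191,.03),('pump R',393,211,.03),('hemi2',238,123,.05)]: print(n,ray('top0',u,v,z)[:2].round(3))
def big(x0,y0,x1,y1):
    return cv2.resize(im[y0:y1,x0:x1],None,fx=4,fy=4,interpolation=cv2.INTER_CUBIC)
cv2.imwrite('pics/c1.png',big(300,125,490,270))
cv2.imwrite('pics/c2.png',big(190,130,380,275))
E
```

```text
ring (319, 235) (0.4442097842693329, -0.011116106063127518) [ 0.44392788 -0.01102738] dia mm 80.32257854938507 mean r 0.03836606
ring (406, 149) (0.6984781622886658, -0.30412784218788147) [ 0.698633  -0.3027773] dia mm 104.76759076118469 mean r 0.05010019
ring (461, 165) (0.6348568797111511, -0.47335925698280334) [ 0.6343702  -0.47339368] dia mm 105.26152700185776 mean r 0.05040928
plate [0.427 0.26 ]
cork [ 0.655 -0.145]
buz [0.619 0.295]
jarknob [ 0.486 -0.435]
jarflange [ 0.486 -0.443]
hemi [ 0.407 -0.17 ]
Thandle a [ 0.571 -0.311]
Tb [ 0.395 -0.274]
pump L [0.583 0.157]
pump R [ 0.497 -0.239]
hemi2 [0.801 0.223]
```

View pics/c1.png

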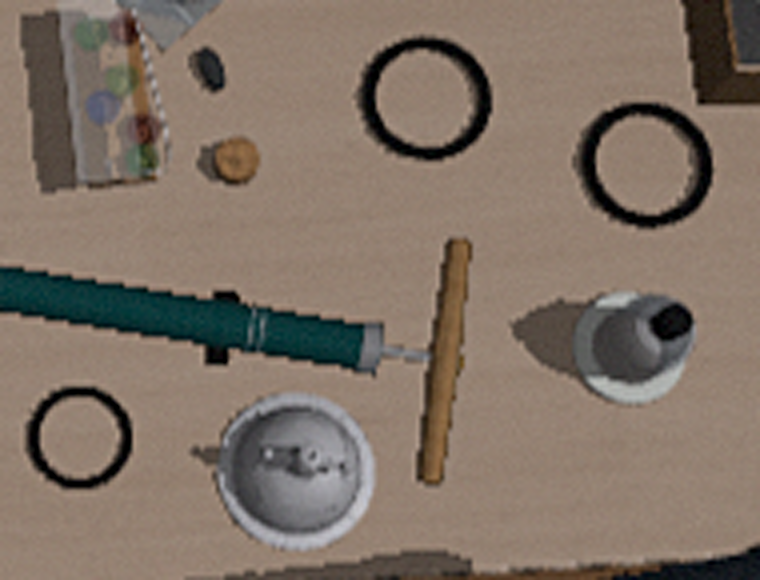

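View pics/c2.png

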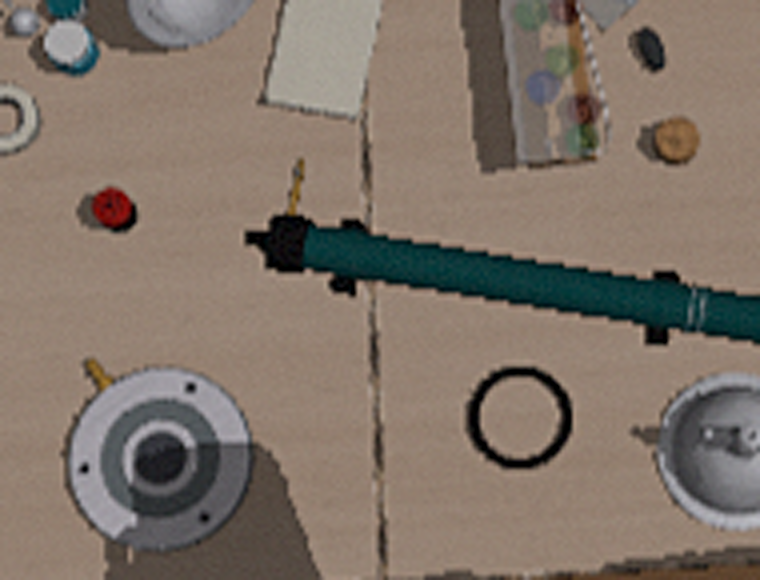

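The candidates for the rubber ring are (319,235), 80 mm across, and (406,149) and (461,165), both about 105 mm. The crop confirms that the smallest is the one at (319,235), next to the hemisphere, so that one is meant. I'll move above it.

>>> {"name": "move_arm", "arguments": {
  "targets": [
    {"dx":0.34,"dy":0.8},
    {"dx":0.34,"dy":0.8},
    {"dx":0.34,"dy":0.8},
    {"dx":0.34,"dy":0.8},
    {"dx":0.34,"dy":0.8},
    {"dx":0.34,"dy":0.8},
    {"dx":0.34,"dy":0.8},
    {"dx":0.34,"dy":0.8},
    {"dx":0.34,"dy":0.8},
    {"dx":0.34,"dy":0.8}
  ],
  "claw": 40
}}

```text
schema error: expected keys dx, dy, dz, rx, ry, rz
```

>>> {"name": "move_arm", "arguments": {
  "targets": [
    {"dx":0.34,"dy":0.8},
    {"dx":0.34,"dy":0.8},
    {"dx":0.34,"dy":0.8},
    {"dx":0.34,"dy":0.8},
    {"dx":0.34,"dy":0.8},
    {"dx":0.34,"dy":0.8},
    {"dx":0.34,"dy":0.8},
    {"dx":0.34,"dy":0.8},
    {"dx":0.34,"dy":0.8},
    {"dx":0.34,"dy":0.8}
  ]
}}

```text
schema error: expected keys dx, dy, dz, rx, ry, rz
```

>>> {"name": "move_arm", "arguments": {
  "targets": [
    {"dx":0.34,"dy":0.8,"rz":-0.1},
    {"dx":0.34,"dy":0.8,"rz":-0.1},
    {"dx":0.34,"dy":0.8,"rz":-0.1},
    {"dx":0.34,"dy":0.8,"rz":-0.1},
    {"dx":0.34,"dy":0.8,"rz":-0.1},
    {"dx":0.34,"dy":0.8,"rz":-0.1},
    {"dx":0.34,"dy":0.8},
    {"dx":0.34,"dy":0.8},
    {"dx":0,"dy":0},
    {"dx":0,"dy":0}
  ]
}}

```text
schema error: expected keys dx, dy, dz, rx, ry, rz
```

```bash
python3 - <<'E'
from h import *
s=sensors.sense();print(s['t'],s['tcp_pos'],s['tool_rot'],s['q'])
snap('wrist','w1');E=np.load('pics/w1.npz')['E'];print(-E[:3,:3].T@E[:3,3],E[:3,:3].round(2),proj('w1',[.444,-.011,.004]))
E
```

```text
0.1 [ 0.19166708 -0.59420227  0.23044856] [ 9.87869879e-01  1.55280924e-01  1.35125412e-05 -9.67876545e-04] [-1.43749810e+00  5.28338098e-01  1.43378827e+00 -1.81081495e-05
  1.18140215e+00 -1.78518667e-01]
[ 0.26463457 -0.57161019  0.37338491] [[ 0.31 -0.95 -0.  ]
 [-0.91 -0.29  0.3 ]
 [-0.29 -0.09 -0.95]] [-341.3004923  -396.73255403]
```

View pics/w1.png

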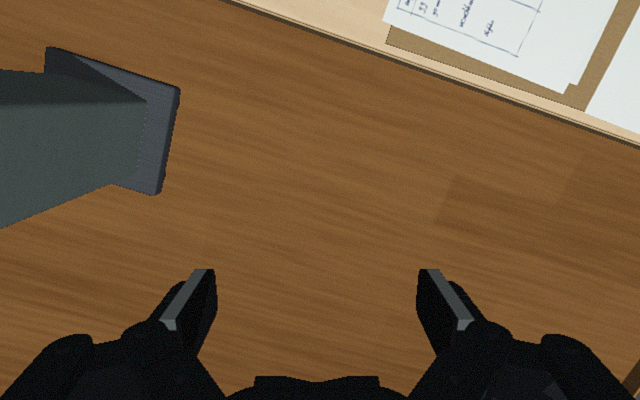

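The calls were refused because every row needs all six keys, so the arm hasn't moved. The picture shows only the floor and the open fingers, with tips near (205,270) and (430,270). I'll send the moves again in full.

>>> {"name": "move_arm", "arguments": {
  "targets": [
    {"dx":0.34,"dy":0.8,"dz":0,"rx":0,"ry":0,"rz":0},
    {"dx":0.34,"dy":0.8,"dz":0,"rx":0,"ry":0,"rz":0},
    {"dx":0.34,"dy":0.8,"dz":0,"rx":0,"ry":0,"rz":0},
    {"dx":0.34,"dy":0.8,"dz":0,"rx":0,"ry":0,"rz":0},
    {"dx":0.34,"dy":0.8,"dz":0,"rx":0,"ry":0,"rz":0},
    {"dx":0.34,"dy":0.8,"dz":0,"rx":0,"ry":0,"rz":0},
    {"dx":0.34,"dy":0.8,"dz":0,"rx":0,"ry":0,"rz":0},
    {"dx":0.34,"dy":0.8,"dz":0,"rx":0,"ry":0,"rz":0},
    {"dx":0.34,"dy":0.8,"dz":0,"rx":0,"ry":0,"rz":0},
    {"dx":0.34,"dy":0.8,"dz":0,"rx":0,"ry":0,"rz":0}
  ],
  "claw": 40,
  "newtons": 40
}}

```text
t: 1.4
tcp_pos: [0.2773, -0.3935, 0.2314]
tool_rot: [0.988, 0.155, 0.0, 0.0]
force: [-0.0, 0.5, 0.3]
finger_gap: 0.4
gripper_force: 0.0
```

>>> {"name": "move_arm", "arguments": {
  "targets": [
    {"dx":0.34,"dy":0.8,"dz":0,"rx":0,"ry":0,"rz":0},
    {"dx":0.34,"dy":0.8,"dz":0,"rx":0,"ry":0,"rz":0},
    {"dx":0.34,"dy":0.8,"dz":0,"rx":0,"ry":0,"rz":0},
    {"dx":0.34,"dy":0.8,"dz":0,"rx":0,"ry":0,"rz":0},
    {"dx":0.34,"dy":0.8,"dz":0,"rx":0,"ry":0,"rz":0},
    {"dx":0.34,"dy":0.8,"dz":0,"rx":0,"ry":0,"rz":0},
    {"dx":0.34,"dy":0.8,"dz":0,"rx":0,"ry":0,"rz":0},
    {"dx":0.34,"dy":0.8,"dz":0,"rx":0,"ry":0,"rz":0},
    {"dx":0.34,"dy":0.8,"dz":0,"rx":0,"ry":0,"rz":0},
    {"dx":0.34,"dy":0.8,"dz":0,"rx":0,"ry":0,"rz":0}
  ]
}}

```text
t: 2.65
tcp_pos: [0.3621, -0.1935, 0.2314]
tool_rot: [0.988, 0.155, 0.0, 0.0]
force: [-0.2, 0.4, 0.6]
finger_gap: 0.4
gripper_force: 0.0
```

>>> {"name": "move_arm", "arguments": {
  "targets": [
    {"dx":0.34,"dy":0.8,"dz":0,"rx":0,"ry":0,"rz":-0.1},
    {"dx":0.34,"dy":0.8,"dz":0,"rx":0,"ry":0,"rz":-0.1},
    {"dx":0.34,"dy":0.8,"dz":0,"rx":0,"ry":0,"rz":-0.1},
    {"dx":0.34,"dy":0.8,"dz":0,"rx":0,"ry":0,"rz":-0.1},
    {"dx":0.34,"dy":0.8,"dz":0,"rx":0,"ry":0,"rz":-0.1},
    {"dx":0.34,"dy":0.8,"dz":0,"rx":0,"ry":0,"rz":-0.1},
    {"dx":0.34,"dy":0.8,"dz":0,"rx":0,"ry":0,"rz":0},
    {"dx":0.34,"dy":0.8,"dz":0,"rx":0,"ry":0,"rz":0},
    {"dx":0,"dy":0,"dz":0,"rx":0,"ry":0,"rz":0},
    {"dx":0,"dy":0,"dz":0,"rx":0,"ry":0,"rz":0}
  ]
}}

```text
t: 3.9
tcp_pos: [0.4294, -0.0348, 0.2313]
tool_rot: [1.0, -0.001, -0.0, 0.0]
force: [0.0, -0.2, -0.4]
finger_gap: 0.401
gripper_force: 0.0
```

```bash
python3 - <<'E'
from h import *
s=sensors.sense();print(s['t'],s['tcp_pos'],s['tool_rot'],s['q'])
snap('wrist','w2');E=np.load('pics/w2.npz')['E'];print(-E[:3,:3].T@E[:3,3],proj('w2',[.444,-.011,.004]))
E
```

```text
3.9 [ 0.42944142 -0.03481194  0.23128353] [ 9.99999570e-01 -9.03254444e-04 -1.23421926e-04  1.70267486e-04] [-3.41167781e-01  2.67011941e-01  1.89624201e+00 -4.86226527e-04
  9.78457798e-01  1.23170654e+00]
[ 0.50611863 -0.03560371  0.37420225] [293.44041092 157.74942899]
```

View pics/w2.png

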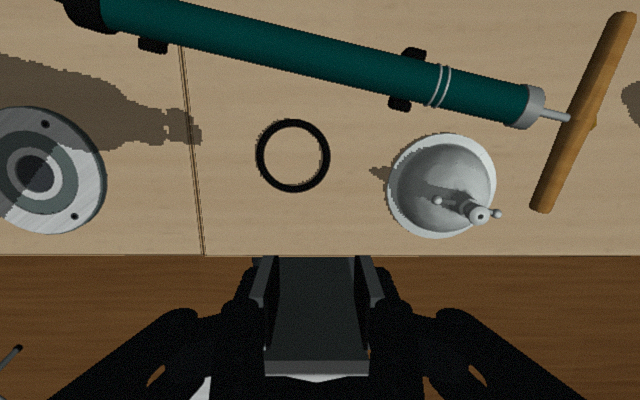

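The wrist view shows the ring whole at (293,155), with the groove plate at left (40,172) and the hemisphere at right. I'll fit the ring and the plate's well.

```bash
cat >> h.py <<'E'
def darkring(f,box,thr=50,z=.008,zo=.004):
    g=cv2.cvtColor(cv2.imread(f'pics/{f}.png'),cv2.COLOR_BGR2GRAY);x0,y0,x1,y1=box
    s=cv2.resize((g[y0:y1,x0:x1]),None,fx=4,fy=4,interpolation=cv2.INTER_CUBIC)
    cs=sorted(cv2.findContours((s<thr).astype(np.uint8),cv2.RETR_CCOMP,cv2.CHAIN_APPROX_NONE)[0],key=cv2.contourArea)[-2:]
    for c,zz in zip(cs,(z,zo)):
        P=np.array([ray(f,(p[0][0]+.5)/4-.5+x0,(p[0][1]+.5)/4-.5+y0,zz)[:2] for p in c])
        A=np.c_[2*P,np.ones(len(P))];o=np.linalg.lstsq(A,(P**2).sum(1),rcond=None)[0];r=np.sqrt(o[2]+o[0]**2+o[1]**2)
        d=P-o[:2];a=np.arctan2(d[:,1],d[:,0]);e=np.hypot(*d.T)-r
        F={k:(e*np.exp(-1j*k*a)).mean() for k in(2,4,8,16,24)}
        print('c',o[:2].round(4),'r mm',round(r*1e3,1),{k:(round(abs(v)*2e3,2),round(np.degrees(np.angle(v))/k,1)) for k,v in F.items()})
E
python3 - <<'E'
from h import *
darkring('w2',(245,105,340,205))
for n,u,v,z in [('well',33,173,.012)]:print(n,ray('w2',u,v,z))
E
```

```text
c [ 0.4461 -0.0103] r mm 31.8 {2: (np.float64(0.07), np.float64(32.3)), 4: (np.float64(0.04), np.float64(16.0)), 8: (np.float64(0.02), np.float64(-22.0)), 16: (np.float64(0.04), np.float64(3.3)), 24: (np.float64(0.03), np.float64(4.6))}
c [ 0.4454 -0.0101] r mm 39.8 {2: (np.float64(0.18), np.float64(-66.2)), 4: (np.float64(0.06), np.float64(-12.4)), 8: (np.float64(0.02), np.float64(-6.5)), 16: (np.float64(0.02), np.float64(-10.7)), 24: (np.float64(0.02), np.float64(7.0))}
well [0.42952617 0.26777909 0.012     ]
```

>>> {"name": "move_arm", "arguments": {
  "targets": [
    {"dx":0.065,"dy":0.242,"dz":-0.7,"rx":0,"ry":0,"rz":0},
    {"dx":0.065,"dy":0.242,"dz":-0.7,"rx":0,"ry":0,"rz":0},
    {"dx":0.065,"dy":0.242,"dz":-0.7,"rx":0,"ry":0,"rz":0},
    {"dx":0.065,"dy":0.242,"dz":-0.7,"rx":0,"ry":0,"rz":0},
    {"dx":0.065,"dy":0.242,"dz":-0.7,"rx":0,"ry":0,"rz":0},
    {"dx":0.065,"dy":0.242,"dz":-0.7,"rx":0,"ry":0,"rz":0},
    {"dx":0.065,"dy":0.242,"dz":-0.7,"rx":0,"ry":0,"rz":0},
    {"dx":0.065,"dy":0.242,"dz":-0.7,"rx":0,"ry":0,"rz":0},
    {"dx":0.065,"dy":0.242,"dz":-0.7,"rx":0,"ry":0,"rz":0},
    {"dx":0.065,"dy":0.242,"dz":-0.7,"rx":0,"ry":0,"rz":0}
  ]
}}

```text
t: 5.2
tcp_pos: [0.4463, 0.025, 0.0558]
tool_rot: [1.0, -0.002, 0.0, 0.0]
force: [0.2, 0.7, -0.1]
finger_gap: 0.401
gripper_force: 0.0
```

>>> {"name": "move_arm", "arguments": {
  "targets": [
    {"dx":0,"dy":0,"dz":-0.4,"rx":0,"ry":0,"rz":0},
    {"dx":0,"dy":0,"dz":-0.4,"rx":0,"ry":0,"rz":0},
    {"dx":0,"dy":0,"dz":-0.4,"rx":0,"ry":0,"rz":0},
    {"dx":0,"dy":0,"dz":-0.3,"rx":0,"ry":0,"rz":0},
    {"dx":0,"dy":0,"dz":-0.3,"rx":0,"ry":0,"rz":0},
    {"dx":0,"dy":0,"dz":-0.2,"rx":0,"ry":0,"rz":0},
    {"dx":0,"dy":0,"dz":-0.05,"rx":0,"ry":0,"rz":0},
    {"dx":0,"dy":0,"dz":0,"rx":0,"ry":0,"rz":0},
    {"dx":0,"dy":0,"dz":0,"rx":0,"ry":0,"rz":0},
    {"dx":0,"dy":0,"dz":0,"rx":0,"ry":0,"rz":0}
  ]
}}

```text
t: 6.45
tcp_pos: [0.4462, 0.0257, 0.0053]
tool_rot: [1.0, -0.001, 0.0, 0.0]
force: [-0.3, -0.6, 0.1]
finger_gap: 0.4
gripper_force: 0.0
```

>>> {"name": "move_arm", "arguments": {
  "targets": [
    {"dx":0,"dy":0,"dz":0,"rx":0,"ry":0,"rz":0},
    {"dx":0,"dy":0,"dz":0,"rx":0,"ry":0,"rz":0},
    {"dx":0,"dy":0,"dz":0,"rx":0,"ry":0,"rz":0},
    {"dx":0,"dy":0,"dz":0,"rx":0,"ry":0,"rz":0},
    {"dx":0,"dy":0,"dz":0,"rx":0,"ry":0,"rz":0},
    {"dx":0,"dy":0,"dz":0,"rx":0,"ry":0,"rz":0},
    {"dx":0,"dy":0,"dz":0,"rx":0,"ry":0,"rz":0},
    {"dx":0,"dy":0,"dz":0,"rx":0,"ry":0,"rz":0},
    {"dx":0,"dy":0,"dz":0,"rx":0,"ry":0,"rz":0},
    {"dx":0,"dy":0,"dz":0,"rx":0,"ry":0,"rz":0}
  ],
  "claw": 0,
  "newtons": 30
}}

```text
t: 7.7
tcp_pos: [0.4461, 0.0257, 0.0052]
tool_rot: [1.0, -0.001, 0.0, 0.0]
force: [0.1, -0.4, 5.3]
finger_gap: 0.072
gripper_force: 29.9
```

>>> {"name": "move_arm", "arguments": {
  "targets": [
    {"dx":0,"dy":0,"dz":0.2,"rx":0,"ry":0,"rz":0},
    {"dx":0,"dy":0,"dz":0.4,"rx":0,"ry":0,"rz":0},
    {"dx":0,"dy":0,"dz":0.6,"rx":0,"ry":0,"rz":0},
    {"dx":0,"dy":0.4,"dz":0.6,"rx":0,"ry":0,"rz":0},
    {"dx":0,"dy":0.7,"dz":0.6,"rx":0,"ry":0,"rz":0},
    {"dx":0,"dy":0.9,"dz":0.4,"rx":0,"ry":0,"rz":0},
    {"dx":0,"dy":0.9,"dz":0.2,"rx":0,"ry":0,"rz":0},
    {"dx":0,"dy":0.7,"dz":0,"rx":0,"ry":0,"rz":0},
    {"dx":0,"dy":0.4,"dz":0,"rx":0,"ry":0,"rz":0},
    {"dx":0,"dy":0,"dz":0,"rx":0,"ry":0,"rz":0}
  ]
}}

```text
t: 8.95
tcp_pos: [0.4459, 0.126, 0.0802]
tool_rot: [1.0, -0.001, 0.0, 0.0]
force: [0.3, 0.2, -0.9]
finger_gap: 0.077
gripper_force: 29.3
```

```bash
python3 - <<'E'
from h import *
s=sensors.sense();print(s['t'],s['tcp_pos'],s['force'],s['finger_gap'])
snap('wrist','w3')
E
```

```text
8.95 [0.4458559  0.12602637 0.08022666] [ 0.26920802  0.15717227 -0.87216437] 0.07724884125964643
```

View pics/w3.png

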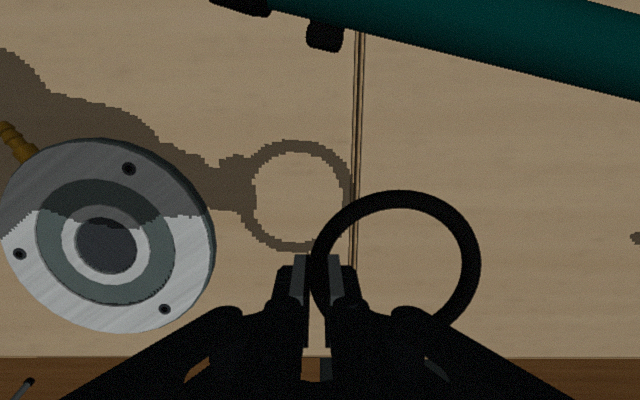

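Held: the ring is in the fingers, centred near (397,262). The plate's well is at (107,246) and its groove centre is about (105,241). I'll measure both.

```bash
python3 - <<'E'
from h import *
im=cv2.imread('pics/w3.png').astype(int);g=im.mean(2)
# plate edges: bilateral rows/cols profile around the well
import numpy as np
f='w3'
c=np.array([.4285,.266])
def samp(p,z):
    u,v=proj(f,[p[0],p[1],z]);return g[int(round(v)),int(round(u))] if 0<=u<639 and 0<=v<399 else np.nan
for it in range(3):
  for z,r0,n in((.015,.0455,'groove'),(.015,.029,'land'),(.015,.0205,'well')):
    pts=[]
    for a in np.radians(np.arange(0,360,6)):
        rs=np.arange(r0-.005,r0+.005,.0005);d=np.array([np.cos(a),np.sin(a)])
        v=np.array([samp(c+r*d,z) for r in rs]);
        if np.isnan(v).any():continue
        gr=v[3:]-v[:-3];k=np.argmax(gr if n!='land' else -gr);
        if abs(gr[k])>8: pts.append(c+rs[k+1]*d+d*.00025)
    P=np.array(pts);A=np.c_[2*P,np.ones(len(P))];o=np.linalg.lstsq(A,(P**2).sum(1),rcond=None)[0];res=np.hypot(*(P-o[:2]).T)-np.sqrt(o[2]+o[:2]@o[:2]);K=abs(res)<.0015;P=P[K];A=A[K]
    o=np.linalg.lstsq(A,(P**2).sum(1),rcond=None)[0];print(n,o[:2].round(4),len(P),round(1e3*np.sqrt(o[2]+o[:2]@o[:2]),1))
    if n=='groove':c=o[:2]
# held ring
m=(g[180:360,300:500]<28).astype(np.uint8)
d=np.argwhere(g[:, :]<28)
row=lambda v:[u for u in range(380,500) if g[v,u]<28]
col=lambda u:[v for v in range(180,340) if g[v,u]<28]
print('right edge',max(row(262)),'inner right',[u for u in row(262) if u>430][0],'top',col(397)[0],col(397)[:12][-1])
print('exp centre proj',proj(f,[.4459,.126-.036,.083]),'edge right',proj(f,[.4459,.126-.076,.083]),'top',proj(f,[.4859,.09,.083]))
E
```

```text
groove [0.4295 0.2642] 60 45.5
land [0.4295 0.2642] 60 28.6
well [0.4293 0.2642] 60 20.3
groove [0.4295 0.2641] 60 45.5
land [0.4295 0.2642] 59 28.6
well [0.4292 0.2643] 60 20.4
groove [0.4296 0.264 ] 60 45.4
land [0.4295 0.2642] 59 28.6
well [0.4293 0.2642] 60 20.4
right edge 479 inner right 462 top 190 201
exp centre proj [393.77318283 273.71015256] edge right [481.58219679 273.59574406] top [400.10616332 188.63624782]
```

>>> {"name": "move_arm", "arguments": {
  "targets": [
    {"dx":-0.064,"dy":0.695,"dz":0,"rx":0,"ry":0,"rz":0},
    {"dx":-0.064,"dy":0.695,"dz":0,"rx":0,"ry":0,"rz":0},
    {"dx":-0.064,"dy":0.695,"dz":0,"rx":0,"ry":0,"rz":0},
    {"dx":-0.064,"dy":0.695,"dz":0,"rx":0,"ry":0,"rz":0},
    {"dx":-0.064,"dy":0.695,"dz":0,"rx":0,"ry":0,"rz":0},
    {"dx":-0.064,"dy":0.695,"dz":0,"rx":0,"ry":0,"rz":0},
    {"dx":-0.064,"dy":0.695,"dz":0,"rx":0,"ry":0,"rz":0},
    {"dx":-0.064,"dy":0.695,"dz":0,"rx":0,"ry":0,"rz":0},
    {"dx":-0.064,"dy":0.695,"dz":0,"rx":0,"ry":0,"rz":0},
    {"dx":-0.064,"dy":0.695,"dz":0,"rx":0,"ry":0,"rz":0}
  ]
}}

```text
t: 10.25
tcp_pos: [0.4298, 0.3006, 0.08]
tool_rot: [1.0, -0.001, 0.0, 0.0]
force: [0.9, -0.0, -0.6]
finger_gap: 0.074
gripper_force: 29.3
```

>>> {"name": "move_arm", "arguments": {
  "targets": [
    {"dx":0,"dy":0,"dz":-0.3,"rx":0,"ry":0,"rz":0},
    {"dx":0,"dy":0,"dz":-0.5,"rx":0,"ry":0,"rz":0},
    {"dx":0,"dy":0,"dz":-0.5,"rx":0,"ry":0,"rz":0},
    {"dx":0,"dy":0,"dz":-0.4,"rx":0,"ry":0,"rz":0},
    {"dx":0,"dy":0,"dz":-0.3,"rx":0,"ry":0,"rz":0},
    {"dx":0,"dy":0,"dz":-0.2,"rx":0,"ry":0,"rz":0},
    {"dx":0,"dy":0,"dz":-0.1,"rx":0,"ry":0,"rz":0},
    {"dx":0,"dy":0,"dz":-0.1,"rx":0,"ry":0,"rz":0},
    {"dx":0,"dy":0,"dz":-0.06,"rx":0,"ry":0,"rz":0},
    {"dx":0,"dy":0,"dz":0,"rx":0,"ry":0,"rz":0}
  ]
}}

```text
t: 11.5
tcp_pos: [0.43, 0.2994, 0.0186]
tool_rot: [1.0, -0.001, 0.0, -0.0]
force: [-0.2, 0.4, 0.3]
finger_gap: 0.076
gripper_force: 29.3
```

```bash
python3 - <<'E'
from h import *
s=sensors.sense();print(s['t'],s['tcp_pos'],s['force'],s['finger_gap'])
snap('wrist','w4')
E
```

```text
11.5 [0.43001411 0.29944571 0.01861606] [-0.19502158  0.40150222  0.31003496] 0.07596371076160655
```

View pics/w4.png

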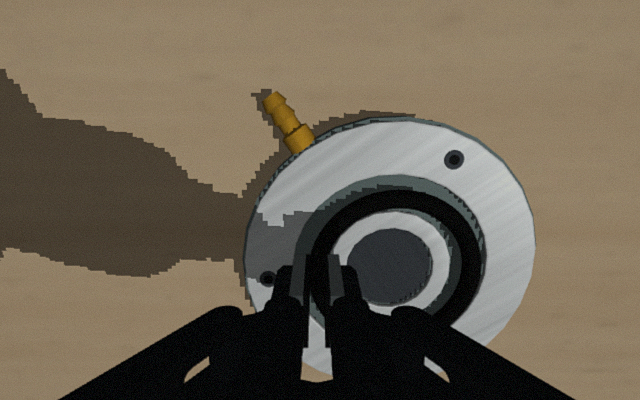

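The wrist view shows the ring level and concentric in the groove, centred near (395,255). I'll release it, lift, and go to the cork.

>>> {"name": "move_arm", "arguments": {
  "targets": [
    {"dx":0,"dy":0,"dz":-0.04,"rx":0,"ry":0,"rz":0},
    {"dx":0,"dy":0,"dz":0,"rx":0,"ry":0,"rz":0},
    {"dx":0,"dy":0,"dz":0,"rx":0,"ry":0,"rz":0},
    {"dx":0,"dy":0,"dz":0,"rx":0,"ry":0,"rz":0},
    {"dx":0,"dy":0,"dz":0.2,"rx":0,"ry":0,"rz":0},
    {"dx":0,"dy":0,"dz":0.5,"rx":0,"ry":0,"rz":0},
    {"dx":0,"dy":0,"dz":0.9,"rx":0,"ry":0,"rz":0},
    {"dx":0,"dy":0,"dz":1,"rx":0,"ry":0,"rz":0},
    {"dx":0,"dy":0,"dz":1,"rx":0,"ry":0,"rz":0},
    {"dx":0,"dy":0,"dz":1,"rx":0,"ry":0,"rz":0}
  ],
  "claw": 28
}}

```text
t: 12.8
tcp_pos: [0.43, 0.2994, 0.1344]
tool_rot: [1.0, -0.001, 0.0, -0.0]
force: [0.7, 0.6, 0.1]
finger_gap: 0.279
gripper_force: 0.0
```

```bash
python3 - <<'E'
from h import *
s=sensors.sense();print(s['t'],s['tcp_pos'],s['force'],s['finger_gap'])
snap('wrist','w5')
u,v=proj('w5',[.4295,.264,.015]).astype(int);print(u,v)
darkring('w5',(u-75,v-75,u+75,v+75),45,.02,.016)
im=cv2.imread('pics/top0.png')
cv2.imwrite('pics/c5.png',cv2.resize(cv2.imread('pics/w5.png'),None,fx=.8,fy=.8))
E
```

```text
12.8 [0.42998304 0.29941989 0.13435035] [0.66080933 0.5942231  0.05786771] 0.2792041185494005
359 199
c [0.4306 0.2646] r mm 30.2 {2: (np.float64(0.8), np.float64(29.4)), 4: (np.float64(0.23), np.float64(33.2)), 8: (np.float64(0.07), np.float64(13.7)), 16: (np.float64(0.03), np.float64(6.4)), 24: (np.float64(0.01), np.float64(-5.7))}
c [0.4287 0.2633] r mm 41.2 {2: (np.float64(1.0), np.float64(-51.4)), 4: (np.float64(0.26), np.float64(41.9)), 8: (np.float64(0.05), np.float64(-20.9)), 16: (np.float64(0.03), np.float64(0.5)), 24: (np.float64(0.1), np.float64(1.5))}
```

View pics/c5.png

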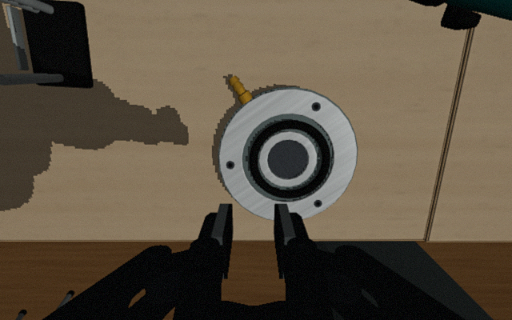

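>>> {"name": "move_arm", "arguments": {
  "targets": [
    {"dx":0.45,"dy":-0.9,"dz":0.2,"rx":0,"ry":0,"rz":0},
    {"dx":0.45,"dy":-0.9,"dz":0.2,"rx":0,"ry":0,"rz":0},
    {"dx":0.45,"dy":-0.9,"dz":0.2,"rx":0,"ry":0,"rz":0},
    {"dx":0.45,"dy":-0.9,"dz":0.2,"rx":0,"ry":0,"rz":0},
    {"dx":0.45,"dy":-0.9,"dz":0.2,"rx":0,"ry":0,"rz":0},
    {"dx":0.45,"dy":-0.9,"dz":0,"rx":0,"ry":0,"rz":0},
    {"dx":0.45,"dy":-0.9,"dz":0,"rx":0,"ry":0,"rz":0},
    {"dx":0.45,"dy":-0.9,"dz":0,"rx":0,"ry":0,"rz":0},
    {"dx":0.45,"dy":-0.9,"dz":0,"rx":0,"ry":0,"rz":0},
    {"dx":0.45,"dy":-0.9,"dz":0,"rx":0,"ry":0,"rz":0}
  ],
  "claw": 60
}}

```text
t: 14.1
tcp_pos: [0.5426, 0.0737, 0.1579]
tool_rot: [1.0, -0.001, 0.0, -0.0]
force: [-0.4, 0.1, 0.3]
finger_gap: 0.602
gripper_force: 0.0
```

>>> {"name": "move_arm", "arguments": {
  "targets": [
    {"dx":0.45,"dy":-0.9,"dz":0,"rx":0,"ry":0,"rz":0},
    {"dx":0.45,"dy":-0.9,"dz":0,"rx":0,"ry":0,"rz":0},
    {"dx":0.45,"dy":-0.9,"dz":0,"rx":0,"ry":0,"rz":0},
    {"dx":0.45,"dy":-0.9,"dz":0,"rx":0,"ry":0,"rz":0},
    {"dx":0.45,"dy":-0.9,"dz":0,"rx":0,"ry":0,"rz":0},
    {"dx":0.45,"dy":-0.9,"dz":0,"rx":0,"ry":0,"rz":0},
    {"dx":0.45,"dy":-0.9,"dz":0,"rx":0,"ry":0,"rz":0},
    {"dx":0.45,"dy":-0.9,"dz":0,"rx":0,"ry":0,"rz":0},
    {"dx":0.3,"dy":-0.6,"dz":0,"rx":0,"ry":0,"rz":0},
    {"dx":0,"dy":0,"dz":0,"rx":0,"ry":0,"rz":0}
  ]
}}

```text
t: 15.35
tcp_pos: [0.6405, -0.122, 0.1574]
tool_rot: [1.0, -0.002, 0.0, 0.0]
force: [0.5, 0.4, -1.0]
finger_gap: 0.606
gripper_force: 0.0
```

```bash
python3 - <<'E'
from h import *
s=sensors.sense();print(s['t'],s['tcp_pos'],s['force'],s['finger_gap'],s['q'])
im=snap('wrist','w6');print(proj('w6',[.655,-.145,.02]))
E
```

```text
15.35 [ 0.64053995 -0.12196146  0.15738837] [ 0.50591966  0.43782992 -0.98148994] 0.6056166489282618 [-3.59263104e-01  6.47330932e-01  1.42774336e+00  1.11390503e-04
  1.06613431e+00  1.21545043e+00]
[343.02303677 175.85397112]
```

View pics/w6.png

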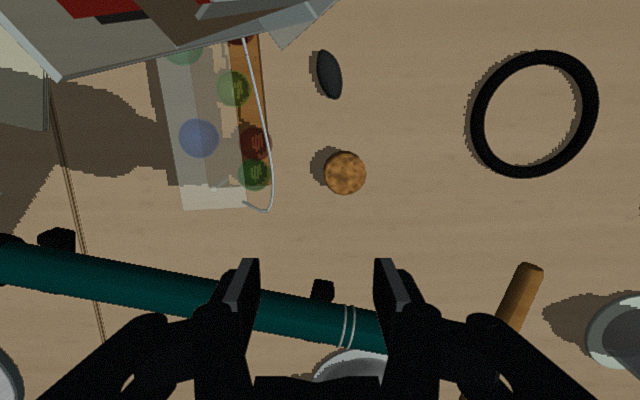

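The first picture shows the ring seated in the groove, concentric around the well. The second shows the cork at (345,172), with the box edge about 60 mm to its left at (272,170), so the fingers have room. I'll measure the cork.

```bash
python3 - <<'E'
from h import *
im=cv2.imread('pics/w6.png');h=cv2.cvtColor(im,cv2.COLOR_BGR2HSV)
m=((h[...,0]>8)&(h[...,0]<22)&(h[...,1]>110)).astype(np.uint8);s=m[140:205,310:385]
c=max(cv2.findContours(s,cv2.RETR_EXTERNAL,cv2.CHAIN_APPROX_NONE)[0],key=cv2.contourArea)[:,0]+[310,140]
print(c.min(0),c.max(0))
P=np.array([ray('w6',*p,.02)[:2] for p in c],np.float32);print(P.min(0),P.max(0),cv2.minEnclosingCircle(P))
E
```

```text
[323 150] [366 195]
[ 0.6384761  -0.16404212] [ 0.6764472  -0.12834266] ((0.6576154232025146, -0.14555905759334564), 0.01924113556742668)
```

>>> {"name": "move_arm", "arguments": {
  "targets": [
    {"dx":0.066,"dy":-0.096,"dz":-0.5,"rx":0,"ry":0,"rz":0},
    {"dx":0.066,"dy":-0.096,"dz":-0.5,"rx":0,"ry":0,"rz":0},
    {"dx":0.066,"dy":-0.096,"dz":-0.5,"rx":0,"ry":0,"rz":0},
    {"dx":0.066,"dy":-0.096,"dz":-0.5,"rx":0,"ry":0,"rz":0},
    {"dx":0.066,"dy":-0.096,"dz":-0.5,"rx":0,"ry":0,"rz":0},
    {"dx":0.066,"dy":-0.096,"dz":-0.5,"rx":0,"ry":0,"rz":0},
    {"dx":0.066,"dy":-0.096,"dz":-0.5,"rx":0,"ry":0,"rz":0},
    {"dx":0.066,"dy":-0.096,"dz":-0.5,"rx":0,"ry":0,"rz":0},
    {"dx":0.066,"dy":-0.096,"dz":-0.5,"rx":0,"ry":0,"rz":0},
    {"dx":0.066,"dy":-0.096,"dz":-0.5,"rx":0,"ry":0,"rz":0}
  ]
}}

```text
t: 16.65
tcp_pos: [0.6566, -0.1448, 0.0317]
tool_rot: [1.0, -0.001, 0.0, 0.0]
force: [0.2, -0.0, 0.1]
finger_gap: 0.6
gripper_force: 0.0
```

>>> {"name": "move_arm", "arguments": {
  "targets": [
    {"dx":0,"dy":0,"dz":-0.3,"rx":0,"ry":0,"rz":0},
    {"dx":0,"dy":0,"dz":-0.3,"rx":0,"ry":0,"rz":0},
    {"dx":0,"dy":0,"dz":-0.2,"rx":0,"ry":0,"rz":0},
    {"dx":0,"dy":0,"dz":-0.1,"rx":0,"ry":0,"rz":0},
    {"dx":0,"dy":0,"dz":-0.08,"rx":0,"ry":0,"rz":0},
    {"dx":0,"dy":0,"dz":0,"rx":0,"ry":0,"rz":0},
    {"dx":0,"dy":0,"dz":0,"rx":0,"ry":0,"rz":0},
    {"dx":0,"dy":0,"dz":0,"rx":0,"ry":0,"rz":0},
    {"dx":0,"dy":0,"dz":0,"rx":0,"ry":0,"rz":0},
    {"dx":0,"dy":0,"dz":0,"rx":0,"ry":0,"rz":0}
  ]
}}

```text
t: 17.9
tcp_pos: [0.6565, -0.1446, 0.0081]
tool_rot: [1.0, -0.001, 0.0, 0.0]
force: [-0.4, 0.5, -0.7]
finger_gap: 0.6
gripper_force: 0.0
```

>>> {"name": "move_arm", "arguments": {
  "targets": [
    {"dx":0,"dy":0,"dz":0,"rx":0,"ry":0,"rz":0},
    {"dx":0,"dy":0,"dz":0,"rx":0,"ry":0,"rz":0},
    {"dx":0,"dy":0,"dz":0,"rx":0,"ry":0,"rz":0},
    {"dx":0,"dy":0,"dz":0,"rx":0,"ry":0,"rz":0},
    {"dx":0,"dy":0,"dz":0,"rx":0,"ry":0,"rz":0},
    {"dx":0,"dy":0,"dz":0,"rx":0,"ry":0,"rz":0},
    {"dx":0,"dy":0,"dz":0.3,"rx":0,"ry":0,"rz":0},
    {"dx":0,"dy":0,"dz":0.6,"rx":0,"ry":0,"rz":0},
    {"dx":0,"dy":0,"dz":0.9,"rx":0,"ry":0,"rz":0},
    {"dx":0,"dy":0,"dz":0.9,"rx":0,"ry":0,"rz":0}
  ],
  "claw": 0,
  "newtons": 30
}}

```text
t: 19.15
tcp_pos: [0.6565, -0.1446, 0.0769]
tool_rot: [1.0, -0.001, 0.0, 0.0]
force: [0.8, 0.2, -1.4]
finger_gap: 0.404
gripper_force: 29.9
```

```bash
python3 - <<'E'
from h import *
s=sensors.sense();print(s['t'],s['tcp_pos'],s['force'],s['finger_gap'])
im=snap('wrist','w7')
cv2.imwrite('pics/c7.png',im[150:400,150:500,::-1])
p=s['tcp_pos'];print(proj('w7',p+[0,0,.012]))
E
```

```text
19.15 [ 0.65651534 -0.14458432  0.07692503] [ 0.82972172  0.16616929 -1.36968625] 0.40396040173715425
[314.58592305 284.35046836]
```

View pics/c7.png

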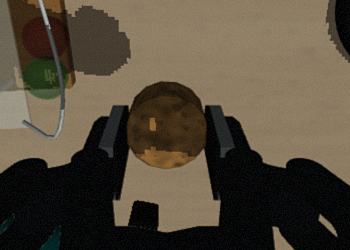

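The crop shows the cork level between the pads at about (167,131). I'll carry it over the plate.

>>> {"name": "move_arm", "arguments": {
  "targets": [
    {"dx":-0.45,"dy":0.82,"dz":0.5,"rx":0,"ry":0,"rz":0},
    {"dx":-0.45,"dy":0.82,"dz":0.5,"rx":0,"ry":0,"rz":0},
    {"dx":-0.45,"dy":0.82,"dz":0,"rx":0,"ry":0,"rz":0},
    {"dx":-0.45,"dy":0.82,"dz":0,"rx":0,"ry":0,"rz":0},
    {"dx":-0.45,"dy":0.82,"dz":0,"rx":0,"ry":0,"rz":0},
    {"dx":-0.45,"dy":0.82,"dz":0,"rx":0,"ry":0,"rz":0},
    {"dx":-0.45,"dy":0.82,"dz":0,"rx":0,"ry":0,"rz":0},
    {"dx":-0.45,"dy":0.82,"dz":0,"rx":0,"ry":0,"rz":0},
    {"dx":-0.45,"dy":0.82,"dz":0,"rx":0,"ry":0,"rz":0},
    {"dx":-0.45,"dy":0.82,"dz":0,"rx":0,"ry":0,"rz":0}
  ]
}}

```text
t: 20.45
tcp_pos: [0.5433, 0.0617, 0.1006]
tool_rot: [1.0, -0.001, 0.0, -0.0]
force: [0.1, -0.3, 0.6]
finger_gap: 0.4
gripper_force: 29.9
```

>>> {"name": "move_arm", "arguments": {
  "targets": [
    {"dx":-0.5,"dy":0.9,"dz":0,"rx":0,"ry":0,"rz":0},
    {"dx":-0.5,"dy":0.9,"dz":0,"rx":0,"ry":0,"rz":0},
    {"dx":-0.5,"dy":0.9,"dz":0,"rx":0,"ry":0,"rz":0},
    {"dx":-0.5,"dy":0.9,"dz":0,"rx":0,"ry":0,"rz":0},
    {"dx":-0.5,"dy":0.9,"dz":0,"rx":0,"ry":0,"rz":0},
    {"dx":-0.5,"dy":0.9,"dz":0,"rx":0,"ry":0,"rz":0},
    {"dx":-0.5,"dy":0.9,"dz":0,"rx":0,"ry":0,"rz":0},
    {"dx":-0.5,"dy":0.9,"dz":-0.2,"rx":0,"ry":0,"rz":0},
    {"dx":-0.5,"dy":0.9,"dz":-0.4,"rx":0,"ry":0,"rz":0},
    {"dx":0,"dy":0.04,"dz":-0.4,"rx":0,"ry":0,"rz":0}
  ]
}}

```text
t: 21.7
tcp_pos: [0.4301, 0.2654, 0.0753]
tool_rot: [1.0, 0.0, -0.0, -0.0]
force: [0.2, 0.3, 0.6]
finger_gap: 0.401
gripper_force: 30.0
```

```bash
python3 - <<'E'
from h import *
s=sensors.sense();print(s['t'],s['tcp_pos'],s['force'],s['finger_gap'],s['tool_rot'])
E
```

```text
21.7 [0.43010544 0.26538865 0.07533704] [0.2407438  0.28451368 0.6205483 ] 0.40086998658776585 [ 9.99999946e-01  3.23994085e-04 -5.35285104e-05 -1.80172945e-06]
```

>>> {"name": "move_arm", "arguments": {
  "targets": [
    {"dx":-0.03,"dy":0,"dz":-0.4,"rx":0,"ry":0,"rz":0},
    {"dx":0,"dy":0,"dz":-0.4,"rx":0,"ry":0,"rz":0},
    {"dx":0,"dy":0,"dz":-0.3,"rx":0,"ry":0,"rz":0},
    {"dx":0,"dy":0,"dz":-0.2,"rx":0,"ry":0,"rz":0},
    {"dx":0,"dy":0,"dz":-0.1,"rx":0,"ry":0,"rz":0},
    {"dx":0,"dy":0,"dz":0,"rx":0,"ry":0,"rz":0},
    {"dx":0,"dy":0,"dz":0,"rx":0,"ry":0,"rz":0},
    {"dx":0,"dy":0,"dz":0,"rx":0,"ry":0,"rz":0},
    {"dx":0,"dy":0,"dz":0,"rx":0,"ry":0,"rz":0},
    {"dx":0,"dy":0,"dz":0,"rx":0,"ry":0,"rz":0}
  ]
}}

```text
t: 22.95
tcp_pos: [0.4308, 0.264, 0.0407]
tool_rot: [1.0, -0.001, 0.0, -0.0]
force: [0.2, -0.6, -0.3]
finger_gap: 0.401
gripper_force: 30.0
```

```bash
python3 - <<'E'
from h import *
s=sensors.sense();print(s['t'],s['tcp_pos'],s['force'])
im=snap('wrist','w8')
o=im[:,:,::-1].copy()
cv2.imwrite('pics/c8.png',o[120:380,180:540])
for n,p in (('plate c at15',[.4295,.264,.015]),('cork top',s['tcp_pos']+[0,0,.012])):print(n,proj('w8',p))
E
```

```text
22.95 [0.43079298 0.26396937 0.040657  ] [ 0.20005302 -0.59068396 -0.29184463]
plate c at15 [314.84223197 250.09703859]
cork top [314.56437669 284.3682462 ]
```

View pics/c8.png

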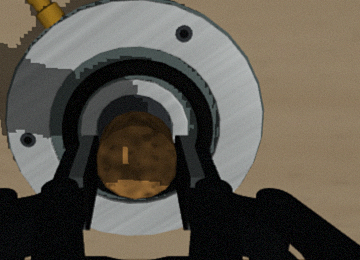

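The crop shows the cork top centred about 1 mm right of the TCP and 1 mm toward +x, above the well. I'll shift it by (-2, +1) mm, lower and release.

>>> {"name": "move_arm", "arguments": {
  "targets": [
    {"dx":-0.08,"dy":0.04,"dz":0,"rx":0,"ry":0,"rz":0},
    {"dx":0,"dy":0,"dz":-0.15,"rx":0,"ry":0,"rz":0},
    {"dx":0,"dy":0,"dz":-0.15,"rx":0,"ry":0,"rz":0},
    {"dx":0,"dy":0,"dz":-0.15,"rx":0,"ry":0,"rz":0},
    {"dx":0,"dy":0,"dz":-0.15,"rx":0,"ry":0,"rz":0},
    {"dx":0,"dy":0,"dz":-0.1,"rx":0,"ry":0,"rz":0},
    {"dx":0,"dy":0,"dz":-0.05,"rx":0,"ry":0,"rz":0},
    {"dx":0,"dy":0,"dz":-0.05,"rx":0,"ry":0,"rz":0},
    {"dx":0,"dy":0,"dz":0,"rx":0,"ry":0,"rz":0},
    {"dx":0,"dy":0,"dz":0,"rx":0,"ry":0,"rz":0}
  ]
}}

```text
t: 24.25
tcp_pos: [0.4288, 0.2649, 0.0206]
tool_rot: [1.0, -0.001, 0.0, -0.0]
force: [0.4, 0.7, -0.1]
finger_gap: 0.398
gripper_force: 30.0
```

>>> {"name": "move_arm", "arguments": {
  "targets": [
    {"dx":0,"dy":0,"dz":0,"rx":0,"ry":0,"rz":0},
    {"dx":0,"dy":0,"dz":0,"rx":0,"ry":0,"rz":0},
    {"dx":0,"dy":0,"dz":0,"rx":0,"ry":0,"rz":0},
    {"dx":0,"dy":0,"dz":0.2,"rx":0,"ry":0,"rz":0},
    {"dx":0,"dy":0,"dz":0.5,"rx":0,"ry":0,"rz":0},
    {"dx":0,"dy":0,"dz":0.9,"rx":0,"ry":0,"rz":0},
    {"dx":0,"dy":0,"dz":1,"rx":0,"ry":0,"rz":0},
    {"dx":0,"dy":0,"dz":1,"rx":0,"ry":0,"rz":0},
    {"dx":0.3,"dy":0,"dz":1,"rx":0,"ry":0,"rz":0},
    {"dx":0.7,"dy":0.05,"dz":0.5,"rx":0,"ry":0,"rz":0}
  ],
  "claw": 58
}}

```text
t: 25.5
tcp_pos: [0.4536, 0.2663, 0.1504]
tool_rot: [1.0, -0.001, 0.001, -0.0]
force: [-0.2, -1.0, -0.9]
finger_gap: 0.58
gripper_force: 0.0
```

```bash
python3 - <<'E'
from h import *
s=sensors.sense();print(s['t'],s['tcp_pos'],s['force'])
im=snap('wrist','w9')
print(proj('w9',[.4295,.264,.032]))
E
```

```text
25.5 [0.45363876 0.2663106  0.1504428 ] [-0.15383572 -0.97150778 -0.87046917]
[318.36358308 227.77217868]
```

>>> {"name": "move_arm", "arguments": {
  "targets": [
    {"dx":0.8,"dy":0.1,"dz":0,"rx":0,"ry":0,"rz":0},
    {"dx":0.8,"dy":0.1,"dz":0,"rx":0,"ry":0,"rz":0},
    {"dx":0.8,"dy":0.1,"dz":0,"rx":0,"ry":0,"rz":0},
    {"dx":0.8,"dy":0.1,"dz":0,"rx":0,"ry":0,"rz":0},
    {"dx":0.8,"dy":0.1,"dz":0,"rx":0,"ry":0,"rz":0},
    {"dx":0.8,"dy":0.1,"dz":0,"rx":0,"ry":0,"rz":0},
    {"dx":0.8,"dy":0.1,"dz":0,"rx":0,"ry":0,"rz":0},
    {"dx":0.8,"dy":0.1,"dz":0,"rx":0,"ry":0,"rz":0},
    {"dx":0,"dy":0.1,"dz":0,"rx":0,"ry":0,"rz":0},
    {"dx":0,"dy":0,"dz":0,"rx":0,"ry":0,"rz":0}
  ]
}}

```text
t: 26.8
tcp_pos: [0.6123, 0.2887, 0.1478]
tool_rot: [1.0, -0.001, -0.001, 0.0]
force: [-0.5, 0.2, 0.9]
finger_gap: 0.581
gripper_force: 0.0
```

```bash
python3 - <<'E'
from h import *
s=sensors.sense();print(s['t'],s['tcp_pos'],s['force'])
im=snap('wrist','w10')
print(proj('w10',[.619,.295,.034]))
a=cv2.imread('pics/w9.png')[100:400,120:520];b=cv2.imread('pics/w10.png')[60:360,120:520]
cv2.imwrite('pics/c10.png',np.hstack([a,b]))
im=cv2.imread('pics/w10.png');h=cv2.cvtColor(im,cv2.COLOR_BGR2HSV)
m=(((h[...,0]<8)|(h[...,0]>172))&(h[...,1]>140)&(h[...,2]>50)).astype(np.uint8)
c=max(cv2.findContours(m,cv2.RETR_EXTERNAL,cv2.CHAIN_APPROX_NONE)[0],key=cv2.contourArea)[:,0]
P=np.array([ray('w10',*p,.034)[:2] for p in c],np.float32);print(c.min(0),c.max(0),P.min(0),P.max(0),cv2.minEnclosingCircle(P))
E
```

```text
26.8 [0.61229179 0.28871068 0.14782297] [-0.53224542  0.18696692  0.907907  ]
[307.10257726 192.11691001]
[287 165] [325 203] [0.6102003 0.2811977] [0.64018464 0.31039518] ((0.6251924633979797, 0.2957555055618286), 0.015154186636209488)
```

View pics/c10.png

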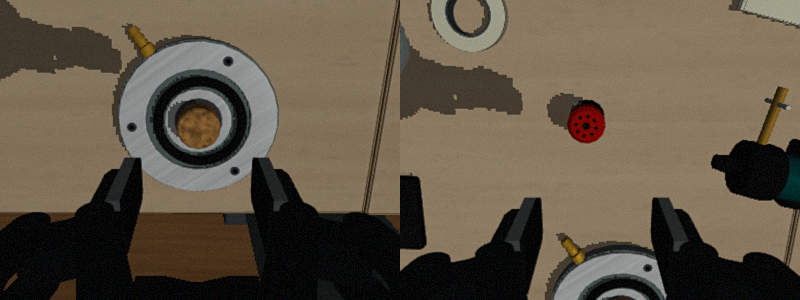

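The left view shows the cork standing in the well. The right view shows the buzzer at (307,184) in the full frame, with no switch on its ±y sides. I'll grasp it along y.

>>> {"name": "move_arm", "arguments": {
  "targets": [
    {"dx":0.1,"dy":0.056,"dz":-0.7,"rx":0,"ry":0,"rz":0},
    {"dx":0.1,"dy":0.056,"dz":-0.7,"rx":0,"ry":0,"rz":0},
    {"dx":0.1,"dy":0.056,"dz":-0.7,"rx":0,"ry":0,"rz":0},
    {"dx":0.1,"dy":0.056,"dz":-0.7,"rx":0,"ry":0,"rz":0},
    {"dx":0.116,"dy":0.056,"dz":-0.7,"rx":0,"ry":0,"rz":0},
    {"dx":0,"dy":0,"dz":-0.7,"rx":0,"ry":0,"rz":0},
    {"dx":0,"dy":0,"dz":-0.5,"rx":0,"ry":0,"rz":0},
    {"dx":0,"dy":0,"dz":-0.4,"rx":0,"ry":0,"rz":0},
    {"dx":0,"dy":0,"dz":-0.2,"rx":0,"ry":0,"rz":0},
    {"dx":0,"dy":0,"dz":-0.1,"rx":0,"ry":0,"rz":0}
  ]
}}

```text
t: 28.1
tcp_pos: [0.6268, 0.2957, 0.0131]
tool_rot: [1.0, -0.001, 0.0, -0.0]
force: [0.0, -0.1, -0.1]
finger_gap: 0.58
gripper_force: 0.0
```

>>> {"name": "move_arm", "arguments": {
  "targets": [
    {"dx":0,"dy":0,"dz":0,"rx":0,"ry":0,"rz":0},
    {"dx":0,"dy":0,"dz":0,"rx":0,"ry":0,"rz":0},
    {"dx":0,"dy":0,"dz":0,"rx":0,"ry":0,"rz":0},
    {"dx":0,"dy":0,"dz":0,"rx":0,"ry":0,"rz":0},
    {"dx":0,"dy":0,"dz":0,"rx":0,"ry":0,"rz":0},
    {"dx":0,"dy":0,"dz":0,"rx":0,"ry":0,"rz":0},
    {"dx":0,"dy":0,"dz":0.3,"rx":0,"ry":0,"rz":0},
    {"dx":0,"dy":0,"dz":0.7,"rx":0,"ry":0,"rz":0},
    {"dx":0,"dy":0,"dz":1,"rx":0,"ry":0,"rz":0},
    {"dx":0,"dy":0,"dz":1,"rx":0,"ry":0,"rz":0}
  ],
  "claw": 0,
  "newtons": 30
}}

```text
t: 29.35
tcp_pos: [0.6267, 0.2957, 0.0896]
tool_rot: [1.0, -0.001, 0.0, -0.0]
force: [0.4, -0.3, 0.1]
finger_gap: 0.339
gripper_force: 29.7
```

>>> {"name": "move_arm", "arguments": {
  "targets": [
    {"dx":-0.8,"dy":-0.13,"dz":0.2,"rx":0,"ry":0,"rz":0},
    {"dx":-0.8,"dy":-0.13,"dz":0,"rx":0,"ry":0,"rz":0},
    {"dx":-0.8,"dy":-0.13,"dz":0,"rx":0,"ry":0,"rz":0},
    {"dx":-0.8,"dy":-0.13,"dz":0,"rx":0,"ry":0,"rz":0},
    {"dx":-0.8,"dy":-0.13,"dz":0,"rx":0,"ry":0,"rz":0},
    {"dx":-0.8,"dy":-0.13,"dz":0,"rx":0,"ry":0,"rz":0},
    {"dx":-0.8,"dy":-0.13,"dz":0,"rx":0,"ry":0,"rz":0},
    {"dx":-0.8,"dy":-0.13,"dz":0,"rx":0,"ry":0,"rz":0},
    {"dx":-0.8,"dy":-0.13,"dz":0,"rx":0,"ry":0,"rz":0},
    {"dx":-0.7,"dy":-0.1,"dz":-0.2,"rx":0,"ry":0,"rz":0}
  ]
}}

```text
t: 30.6
tcp_pos: [0.4291, 0.2641, 0.0893]
tool_rot: [1.0, -0.001, 0.001, -0.0]
force: [-0.0, -0.3, -0.6]
finger_gap: 0.335
gripper_force: 29.7
```

>>> {"name": "move_arm", "arguments": {
  "targets": [
    {"dx":0,"dy":0,"dz":-0.5,"rx":0,"ry":0,"rz":0},
    {"dx":0,"dy":0,"dz":-0.4,"rx":0,"ry":0,"rz":0},
    {"dx":0,"dy":0,"dz":-0.3,"rx":0,"ry":0,"rz":0},
    {"dx":0,"dy":0,"dz":0,"rx":0,"ry":0,"rz":0},
    {"dx":0,"dy":0,"dz":0,"rx":0,"ry":0,"rz":0},
    {"dx":0,"dy":0,"dz":0,"rx":0,"ry":0,"rz":0},
    {"dx":0,"dy":0,"dz":0,"rx":0,"ry":0,"rz":0},
    {"dx":0,"dy":0,"dz":0,"rx":0,"ry":0,"rz":0},
    {"dx":0,"dy":0,"dz":0,"rx":0,"ry":0,"rz":0},
    {"dx":0,"dy":0,"dz":0,"rx":0,"ry":0,"rz":0}
  ]
}}

```text
t: 31.85
tcp_pos: [0.4292, 0.2639, 0.0581]
tool_rot: [1.0, -0.001, 0.0, -0.0]
force: [0.1, 0.7, -1.0]
finger_gap: 0.331
gripper_force: 29.7
```

```bash
python3 - <<'E'
from h import *
s=sensors.sense();p=s['tcp_pos'];print(s['t'],p,s['force'])
im=snap('wrist','w11')
def circ(f,lo,hi,box,z):
    im=cv2.imread(f'pics/{f}.png');h=cv2.cvtColor(im,cv2.COLOR_BGR2HSV);x0,y0,x1,y1=box
    H=h[...,0].astype(int);H=np.where(H>150,H-180,H)
    m=((H>=lo)&(H<hi)&(h[...,1]>100)&(h[...,2]>40)).astype(np.uint8)[y0:y1,x0:x1]
    m=cv2.morphologyEx(m,cv2.MORPH_CLOSE,np.ones((7,7)))
    c=max(cv2.findContours(m,cv2.RETR_EXTERNAL,cv2.CHAIN_APPROX_NONE)[0],key=cv2.contourArea)[:,0]+[x0,y0]
    P=np.array([ray(f,*q,z)[:2] for q in c],np.float32);print(f,c.min(0),c.max(0),P.min(0),P.max(0),cv2.minEnclosingCircle(P))
circ('w9',5,22,(270,190,370,270),.032)
circ('w11',-10,6,(200,150,440,400),p[2]+.0215)
cv2.imwrite('pics/c11.png',cv2.imread('pics/w11.png')[120:400,140:520])
E
```

```text
31.85 [0.42918074 0.26392858 0.05812495] [ 0.1117244   0.69829822 -1.01260585]
w9 [297 203] [339 248] [0.41158384 0.24719302] [0.4505447  0.28141752] ((0.43118512630462646, 0.26372987031936646), 0.019750051200389862)
w11 [282 256] [350 326] [0.41516185 0.24949788] [0.44717032 0.277046  ] ((0.4310997724533081, 0.26311519742012024), 0.01626032590866089)
```

View pics/c11.png

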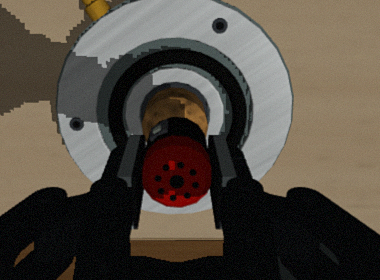

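The crop shows the buzzer upright, with its red top at (176,172) above the cork. It's within about 1 mm of the cork's centre, so I'll trim that and lower it.

>>> {"name": "move_arm", "arguments": {
  "targets": [
    {"dx":-0.02,"dy":0.04,"dz":-0.1,"rx":0,"ry":0,"rz":0},
    {"dx":0,"dy":0,"dz":-0.1,"rx":0,"ry":0,"rz":0},
    {"dx":0,"dy":0,"dz":-0.1,"rx":0,"ry":0,"rz":0},
    {"dx":0,"dy":0,"dz":-0.08,"rx":0,"ry":0,"rz":0},
    {"dx":0,"dy":0,"dz":-0.06,"rx":0,"ry":0,"rz":0},
    {"dx":0,"dy":0,"dz":-0.04,"rx":0,"ry":0,"rz":0},
    {"dx":0,"dy":0,"dz":-0.02,"rx":0,"ry":0,"rz":0},
    {"dx":0,"dy":0,"dz":0,"rx":0,"ry":0,"rz":0},
    {"dx":0,"dy":0,"dz":0,"rx":0,"ry":0,"rz":0},
    {"dx":0,"dy":0,"dz":0,"rx":0,"ry":0,"rz":0}
  ]
}}

```text
t: 33.15
tcp_pos: [0.4287, 0.2649, 0.0456]
tool_rot: [1.0, -0.001, 0.0, -0.0]
force: [-0.8, 0.8, -0.3]
finger_gap: 0.333
gripper_force: 29.7
```

>>> {"name": "move_arm", "arguments": {
  "targets": [
    {"dx":0,"dy":0,"dz":-0.03,"rx":0,"ry":0,"rz":0},
    {"dx":0,"dy":0,"dz":0,"rx":0,"ry":0,"rz":0},
    {"dx":0,"dy":0,"dz":0,"rx":0,"ry":0,"rz":0},
    {"dx":0,"dy":0,"dz":0,"rx":0,"ry":0,"rz":0},
    {"dx":0,"dy":0,"dz":0,"rx":0,"ry":0,"rz":0},
    {"dx":0,"dy":0,"dz":0.2,"rx":0,"ry":0,"rz":0},
    {"dx":0,"dy":0,"dz":0.5,"rx":0,"ry":0,"rz":0},
    {"dx":0,"dy":0,"dz":1,"rx":0,"ry":0,"rz":0},
    {"dx":0,"dy":0,"dz":1,"rx":0,"ry":0,"rz":0},
    {"dx":0,"dy":0,"dz":1,"rx":0,"ry":0,"rz":0}
  ],
  "claw": 55
}}

```text
t: 34.4
tcp_pos: [0.4286, 0.2649, 0.139]
tool_rot: [1.0, -0.001, 0.0, -0.0]
force: [0.2, 0.2, -0.5]
finger_gap: 0.548
gripper_force: 0.0
```

```bash
cat >> h.py <<'E'
def circ(f,lo,hi,box,z):
    im=cv2.imread(f'pics/{f}.png');h=cv2.cvtColor(im,cv2.COLOR_BGR2HSV);x0,y0,x1,y1=box
    H=h[...,0].astype(int);H=np.where(H>150,H-180,H)
    m=((H>=lo)&(H<hi)&(h[...,1]>100)&(h[...,2]>40)).astype(np.uint8)[y0:y1,x0:x1]
    m=cv2.morphologyEx(m,cv2.MORPH_CLOSE,np.ones((7,7)))
    c=max(cv2.findContours(m,cv2.RETR_EXTERNAL,cv2.CHAIN_APPROX_NONE)[0],key=cv2.contourArea)[:,0]+[x0,y0]
    P=np.array([ray(f,*q,z)[:2] for q in c],np.float32);print(f,c.min(0),c.max(0),P.min(0),P.max(0),cv2.minEnclosingCircle(P))
E
python3 - <<'E'
from h import *
s=sensors.sense();p=s['tcp_pos'];print(s['t'],p,s['force'])
snap('wrist','w12');u,v=proj('w12',[.4295,.264,.066]).astype(int);print(u,v)
circ('w12',-10,6,(u-50,v-50,u+50,v+50),.066)
cv2.imwrite('pics/c12.png',cv2.imread('pics/w12.png')[80:380,120:520])
E
```

```text
34.4 [0.42864984 0.26491738 0.13898285] [ 0.22057009  0.24879212 -0.48787304]
316 217
w12 [295 197] [338 241] [0.41230732 0.24969131] [0.44341972 0.2784528 ] ((0.4279034435749054, 0.2635413110256195), 0.015801038593053818)
```

>>> {"name": "move_arm", "arguments": {
  "targets": [
    {"dx":0.05,"dy":-0.8,"dz":1,"rx":0,"ry":0,"rz":0},
    {"dx":0.05,"dy":-1,"dz":1,"rx":0,"ry":0,"rz":0},
    {"dx":0.05,"dy":-1,"dz":1,"rx":0,"ry":0,"rz":0},
    {"dx":0.05,"dy":-1,"dz":0.5,"rx":0,"ry":0,"rz":0},
    {"dx":0.05,"dy":-1,"dz":0,"rx":0,"ry":0,"rz":0},
    {"dx":0.05,"dy":-1,"dz":0,"rx":0,"ry":0,"rz":0},
    {"dx":0.05,"dy":-1,"dz":0,"rx":0,"ry":0,"rz":0},
    {"dx":0.05,"dy":-1,"dz":0,"rx":0,"ry":0,"rz":0},
    {"dx":0.05,"dy":-1,"dz":0,"rx":0,"ry":0,"rz":0},
    {"dx":0.05,"dy":-1,"dz":0,"rx":0,"ry":0,"rz":0}
  ]
}}

```text
t: 35.7
tcp_pos: [0.441, 0.0192, 0.2252]
tool_rot: [1.0, -0.001, 0.0, 0.0]
force: [-0.2, -0.5, -0.7]
finger_gap: 0.551
gripper_force: 0.0
```

>>> {"name": "move_arm", "arguments": {
  "targets": [
    {"dx":0.05,"dy":-1,"dz":0,"rx":0,"ry":0,"rz":0},
    {"dx":0.05,"dy":-1,"dz":0,"rx":0,"ry":0,"rz":0},
    {"dx":0.05,"dy":-1,"dz":0,"rx":0,"ry":0,"rz":0},
    {"dx":0.05,"dy":-1,"dz":0,"rx":0,"ry":0,"rz":0},
    {"dx":0.05,"dy":-1,"dz":0,"rx":0,"ry":0,"rz":0},
    {"dx":0.05,"dy":-1,"dz":0,"rx":0,"ry":0,"rz":0},
    {"dx":0.05,"dy":-1,"dz":0,"rx":0,"ry":0,"rz":0},
    {"dx":0.05,"dy":-1,"dz":0,"rx":0,"ry":0,"rz":0},
    {"dx":0.05,"dy":-1,"dz":0,"rx":0,"ry":0,"rz":0},
    {"dx":0.05,"dy":-1,"dz":0,"rx":0,"ry":0,"rz":0}
  ]
}}

```text
t: 36.95
tcp_pos: [0.4534, -0.2307, 0.2251]
tool_rot: [1.0, -0.001, 0.0, 0.0]
force: [0.3, -0.2, -0.1]
finger_gap: 0.549
gripper_force: 0.0
```

>>> {"name": "move_arm", "arguments": {
  "targets": [
    {"dx":0.2,"dy":-1,"dz":0,"rx":0,"ry":0,"rz":0},
    {"dx":0.2,"dy":-1,"dz":0,"rx":0,"ry":0,"rz":0},
    {"dx":0.2,"dy":-1,"dz":0,"rx":0,"ry":0,"rz":0},
    {"dx":0.2,"dy":-1,"dz":0,"rx":0,"ry":0,"rz":0},
    {"dx":0.2,"dy":-1,"dz":0,"rx":0,"ry":0,"rz":0},
    {"dx":0,"dy":-1,"dz":0,"rx":0,"ry":0,"rz":0},
    {"dx":0,"dy":-1,"dz":0,"rx":0,"ry":0,"rz":0},
    {"dx":0,"dy":-0.7,"dz":0,"rx":0,"ry":0,"rz":0},
    {"dx":0,"dy":0,"dz":0,"rx":0,"ry":0,"rz":0},
    {"dx":0,"dy":0,"dz":0,"rx":0,"ry":0,"rz":0}
  ]
}}

```text
t: 38.2
tcp_pos: [0.4785, -0.4215, 0.2247]
tool_rot: [1.0, -0.001, -0.0, -0.001]
force: [-0.0, 0.0, -0.0]
finger_gap: 0.553
gripper_force: 0.0
```

```bash
python3 - <<'E'
from h import *
s=sensors.sense();p=s['tcp_pos'];print(s['t'],p,s['force'],s['q'],s['tool_rot'])
snap('wrist','w13');snap('top','t13')
print(proj('w13',[.486,-.435,.118]),proj('w13',[.486,-.435,.0095]))
a=cv2.imread('pics/c12.png');b=cv2.imread('pics/w13.png')[60:360,120:520]
cv2.imwrite('pics/c13.png',np.hstack([a,b]))
E
```

```text
38.2 [ 0.4784524  -0.42150194  0.22465605] [-0.01001672  0.02811636 -0.02031607] [-8.97368485e-01  5.52399979e-01  1.40506971e+00  4.47167890e-04
  1.18552230e+00  6.75387941e-01] [ 9.99999168e-01 -1.06422006e-03 -2.75105766e-04 -6.75833617e-04]
[333.3618112 193.6809545] [328.59783657 166.15189026]
```

View pics/c13.png

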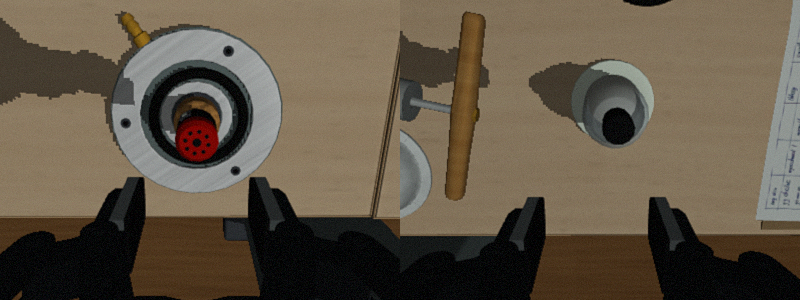

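The left view shows the buzzer upright in the middle of the cork. The right view shows the jar's flange near (333,164) and its black knob near (339,185) in the full frame. I'll measure the knob and the flange.

```bash
python3 - <<'E'
from h import *
im=cv2.imread('pics/w13.png');g=im.max(2);h=cv2.cvtColor(im,cv2.COLOR_BGR2HSV)
s=(g[140:215,300:380]<30).astype(np.uint8)
c=max(cv2.findContours(s,0,cv2.CHAIN_APPROX_NONE)[0],key=cv2.contourArea)[:,0]+[300,140]
print('px',c.min(0),c.max(0))
P=np.array([ray('w13',*q,.118)[:2] for q in c],np.float32);print(P.min(0),P.max(0),cv2.minEnclosingCircle(P))
P=np.array([ray('w13',*q,.111)[:2] for q in c],np.float32);print('z.111',P.min(0),P.max(0))
s=((h[...,1]<45)&(g>90))[110:215,280:390].astype(np.uint8)
c=max(cv2.findContours(s,0,cv2.CHAIN_APPROX_NONE)[0],key=cv2.contourArea)[:,0]+[280,110]
print('fl px',c.min(0),c.max(0));hull=cv2.convexHull(c)[:,0]
P=np.array([ray('w13',*q,.0095)[:2] for q in hull],np.float32);P=P[P[:,0]>.48];A=np.c_[2*P,np.ones(len(P))];o=np.linalg.lstsq(A,(P**2).sum(1),rcond=None)[0];print('flange',o[:2],np.sqrt(o[2]+o[:2]@o[:2]),P.min(0),P.max(0))
E
```

```text
px [322 168] [354 203]
[ 0.4786556  -0.45038638] [ 0.50557333 -0.42643782] ((0.49211448431015015, -0.43843334913253784), 0.013936851173639297)
z.111 [ 0.47650978 -0.4511661 ] [ 0.5041826 -0.4265458]
fl px [310 120] [373 207]
flange [ 0.49043859 -0.4390654 ] 0.043043736760804405 [ 0.483929  -0.4818343] [ 0.5332235 -0.4157348]
```

>>> {"name": "move_arm", "arguments": {
  "targets": [
    {"dx":0.1,"dy":-0.14,"dz":-0.7,"rx":0,"ry":0,"rz":0},
    {"dx":0.1,"dy":-0.14,"dz":-0.7,"rx":0,"ry":0,"rz":0},
    {"dx":0.1,"dy":-0.14,"dz":-0.7,"rx":0,"ry":0,"rz":0},
    {"dx":0.1,"dy":-0.14,"dz":-0.7,"rx":0,"ry":0,"rz":0},
    {"dx":0.08,"dy":-0.13,"dz":-0.7,"rx":0,"ry":0,"rz":0},
    {"dx":0,"dy":0,"dz":-0.5,"rx":0,"ry":0,"rz":0},
    {"dx":0,"dy":0,"dz":-0.4,"rx":0,"ry":0,"rz":0},
    {"dx":0,"dy":0,"dz":-0.3,"rx":0,"ry":0,"rz":0},
    {"dx":0,"dy":0,"dz":-0.25,"rx":0,"ry":0,"rz":0},
    {"dx":0,"dy":0,"dz":-0.15,"rx":0,"ry":0,"rz":0}
  ]
}}

```text
t: 39.55
tcp_pos: [0.4907, -0.4399, 0.0972]
tool_rot: [1.0, -0.001, 0.0, 0.0]
force: [0.9, 0.2, 1.0]
finger_gap: 0.548
gripper_force: 0.0
```

>>> {"name": "move_arm", "arguments": {
  "targets": [
    {"dx":0,"dy":0,"dz":0,"rx":0,"ry":0,"rz":0},
    {"dx":0,"dy":0,"dz":0,"rx":0,"ry":0,"rz":0},
    {"dx":0,"dy":0,"dz":0,"rx":0,"ry":0,"rz":0},
    {"dx":0,"dy":0,"dz":0,"rx":0,"ry":0,"rz":0},
    {"dx":0,"dy":0,"dz":0,"rx":0,"ry":0,"rz":0},
    {"dx":0,"dy":0,"dz":0,"rx":0,"ry":0,"rz":0},
    {"dx":0,"dy":0,"dz":0,"rx":0,"ry":0,"rz":0},
    {"dx":0,"dy":0,"dz":0,"rx":0,"ry":0,"rz":0},
    {"dx":0,"dy":0,"dz":0,"rx":0,"ry":0,"rz":0},
    {"dx":0,"dy":0,"dz":0,"rx":0,"ry":0,"rz":0}
  ],
  "claw": 0,
  "newtons": 60
}}

```text
t: 40.8
tcp_pos: [0.4908, -0.4398, 0.0976]
tool_rot: [1.0, -0.001, 0.0, 0.0]
force: [-0.5, 2.0, 4.0]
finger_gap: 0.263
gripper_force: 59.4
```

>>> {"name": "move_arm", "arguments": {
  "targets": [
    {"dx":0,"dy":0,"dz":0.1,"rx":0,"ry":0,"rz":0},
    {"dx":0,"dy":0,"dz":0.3,"rx":0,"ry":0,"rz":0},
    {"dx":0,"dy":0,"dz":0.6,"rx":0,"ry":0,"rz":0},
    {"dx":0,"dy":0,"dz":0.8,"rx":0,"ry":0,"rz":0},
    {"dx":0,"dy":0,"dz":0.9,"rx":0,"ry":0,"rz":0},
    {"dx":0,"dy":0,"dz":0.9,"rx":0,"ry":0,"rz":0},
    {"dx":0,"dy":0,"dz":0.8,"rx":0,"ry":0,"rz":0},
    {"dx":0,"dy":0.2,"dz":0.5,"rx":0,"ry":0,"rz":0},
    {"dx":0,"dy":0.5,"dz":0.3,"rx":0,"ry":0,"rz":0},
    {"dx":0,"dy":0.7,"dz":0.2,"rx":0,"ry":0,"rz":0}
  ]
}}

```text
t: 42.05
tcp_pos: [0.4903, -0.4035, 0.2323]
tool_rot: [1.0, -0.001, -0.0, -0.0]
force: [0.5, 0.1, -2.7]
finger_gap: 0.259
gripper_force: 58.9
```

```bash
python3 - <<'E'
from h import *
s=sensors.sense();p=s['tcp_pos'];print(s['t'],p,s['force'],s['finger_gap'])
snap('wrist','w14');snap('scene','s14')
a=cv2.imread('pics/w14.png')[60:400,100:540];b=cv2.imread('pics/s14.png')[50:390,280:640]
cv2.imwrite('pics/c14.png',np.hstack([a,b]))
E
```

```text
42.05 [ 0.49034384 -0.40350338  0.23227536] [ 0.52042315  0.12591073 -2.67736019] 0.25888970115352883
```

View pics/c14.png

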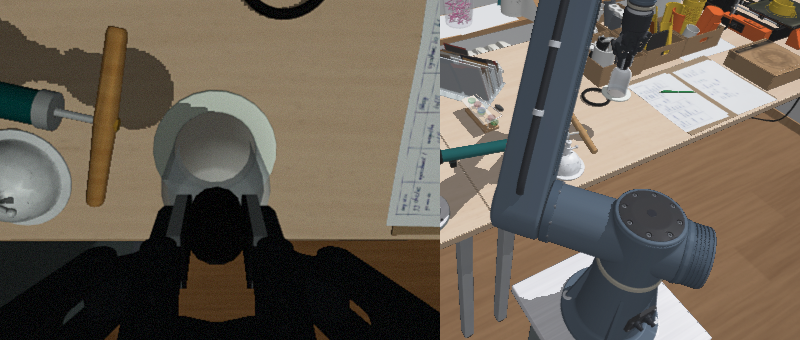

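The left part shows the jar hanging from the knob with its flange at about (315,197) full frame. I've now viewed 16 pictures, which is over the limit of 14, so from here I'll only measure numerically. Next is the flange's offset and tilt in the hand.

```bash
cat >> h.py <<'E'
def flange(f,p,off=-.0974+.0095):
    im=cv2.imread(f'pics/{f}.png').astype(int)
    z=p[2]+off; c=np.array([p[0],p[1]])
    im=cv2.GaussianBlur(im.astype(np.float32),(3,3),0)
    for it in range(4):
        pts=[]
        for a in np.radians(np.arange(-75,76,3)):
            d=np.array([np.cos(a),np.sin(a)]);rs=np.arange(.038,.052,.0004)
            uv=np.array([proj(f,[*(c+r*d),z]) for r in rs]).astype(np.float32)
            col=cv2.remap(im,uv[:,0].reshape(1,-1),uv[:,1].reshape(1,-1),1)[0]
            gr=np.linalg.norm(col[4:]-col[:-4],axis=1);k=np.argmax(gr)
            if gr[k]>25: pts.append(c+(rs[k]+.0008)*d)
        P=np.array(pts)
        for _ in range(3):
            A=np.c_[2*P,np.ones(len(P))];o=np.linalg.lstsq(A,(P**2).sum(1),rcond=None)[0];r=np.sqrt(o[2]+o[:2]@o[:2]);e=abs(np.hypot(*(P-o[:2]).T)-r);P=P[e<max(.0008,1.5*np.median(e))]
        c=o[:2]
    print(f,'flange c',c.round(4),'rel tcp',(c-p[:2]).round(4),'r',round(r,4),len(P))
E
python3 - <<'E'
from h import *
p=np.array([0.49034384,-0.40350338,0.23227536]);flange('w14',p)
print(proj('w14',[*p[:2],p[2]-.088]))
E
```

```text
w14 flange c [ 0.4878 -0.4018] rel tcp [-0.0026  0.0017] r 0.0451 33
[315.32060713 211.08706399]
```

>>> {"name": "move_arm", "arguments": {
  "targets": [
    {"dx":-0.08,"dy":0.9,"dz":0,"rx":0,"ry":0,"rz":0},
    {"dx":-0.08,"dy":0.9,"dz":0,"rx":0,"ry":0,"rz":0},
    {"dx":-0.08,"dy":0.9,"dz":0,"rx":0,"ry":0,"rz":0},
    {"dx":-0.08,"dy":0.9,"dz":0,"rx":0,"ry":0,"rz":0},
    {"dx":-0.08,"dy":0.9,"dz":0,"rx":0,"ry":0,"rz":0},
    {"dx":-0.08,"dy":0.9,"dz":0,"rx":0,"ry":0,"rz":0},
    {"dx":-0.08,"dy":0.9,"dz":0,"rx":0,"ry":0,"rz":0},
    {"dx":-0.08,"dy":0.9,"dz":0,"rx":0,"ry":0,"rz":0},
    {"dx":-0.08,"dy":0.9,"dz":0,"rx":0,"ry":0,"rz":0},
    {"dx":-0.08,"dy":0.9,"dz":0,"rx":0,"ry":0,"rz":0}
  ]
}}

```text
t: 43.4
tcp_pos: [0.4705, -0.1784, 0.2324]
tool_rot: [1.0, -0.001, 0.0, 0.0]
force: [0.7, 0.2, -1.7]
finger_gap: 0.267
gripper_force: 59.0
```

>>> {"name": "move_arm", "arguments": {
  "targets": [
    {"dx":-0.08,"dy":0.9,"dz":0,"rx":0,"ry":0,"rz":0},
    {"dx":-0.08,"dy":0.9,"dz":0,"rx":0,"ry":0,"rz":0},
    {"dx":-0.08,"dy":0.9,"dz":0,"rx":0,"ry":0,"rz":0},
    {"dx":-0.08,"dy":0.9,"dz":0,"rx":0,"ry":0,"rz":0},
    {"dx":-0.08,"dy":0.9,"dz":0,"rx":0,"ry":0,"rz":0},
    {"dx":-0.08,"dy":0.9,"dz":0,"rx":0,"ry":0,"rz":0},
    {"dx":-0.08,"dy":0.9,"dz":0,"rx":0,"ry":0,"rz":0},
    {"dx":-0.08,"dy":0.9,"dz":0,"rx":0,"ry":0,"rz":0},
    {"dx":-0.08,"dy":0.9,"dz":0,"rx":0,"ry":0,"rz":0},
    {"dx":-0.08,"dy":0.9,"dz":0,"rx":0,"ry":0,"rz":0}
  ]
}}

```text
t: 44.65
tcp_pos: [0.4503, 0.0465, 0.2324]
tool_rot: [1.0, -0.001, 0.0, 0.0]
force: [0.3, 0.2, -2.5]
finger_gap: 0.265
gripper_force: 59.0
```

>>> {"name": "move_arm", "arguments": {
  "targets": [
    {"dx":-0.08,"dy":0.9,"dz":0,"rx":0,"ry":0,"rz":0},
    {"dx":-0.08,"dy":0.9,"dz":0,"rx":0,"ry":0,"rz":0},
    {"dx":-0.08,"dy":0.9,"dz":0,"rx":0,"ry":0,"rz":0},
    {"dx":-0.08,"dy":0.9,"dz":0,"rx":0,"ry":0,"rz":0},
    {"dx":-0.08,"dy":0.9,"dz":0,"rx":0,"ry":0,"rz":0},
    {"dx":0,"dy":0.9,"dz":0,"rx":0,"ry":0,"rz":0},
    {"dx":0,"dy":0.7,"dz":0,"rx":0,"ry":0,"rz":0},
    {"dx":0,"dy":0.5,"dz":0,"rx":0,"ry":0,"rz":0},
    {"dx":0,"dy":0.3,"dz":0,"rx":0,"ry":0,"rz":0},
    {"dx":0,"dy":0,"dz":0,"rx":0,"ry":0,"rz":0}
  ]
}}

```text
t: 45.9
tcp_pos: [0.4407, 0.2178, 0.2323]
tool_rot: [1.0, -0.001, -0.0, 0.0]
force: [-0.6, 0.2, -2.3]
finger_gap: 0.266
gripper_force: 59.1
```

```bash
cat >> h.py <<'E'
from scipy.optimize import least_squares
def flange2(f,p,off=-.0974+.0095,show=True):
    im=cv2.GaussianBlur(cv2.imread(f'pics/{f}.png').astype(np.float32),(3,3),0);z=p[2]+off;c=np.array(p[:2]);
    for it in range(4):
        pts=[];A=[]
        for a in np.arange(-100,101,4):
            d=np.array([np.cos(np.radians(a)),np.sin(np.radians(a))]);rs=np.arange(.036,.052,.0004)
            uv=np.array([proj(f,[*(c+r*d),z]) for r in rs]).astype(np.float32)
            col=cv2.remap(im,uv[:,:1].T.copy(),uv[:,1:].T.copy(),1)[0]
            gr=np.linalg.norm(col[4:]-col[:-4],axis=1);k=np.argmax(gr)
            if gr[k]>25: pts.append(c+(rs[k]+.0008)*d);A.append(a)
        P=np.array(pts)
        for R in(None,.044):
            F=(lambda x:np.hypot(P[:,0]-x[0],P[:,1]-x[1])-(x[2] if R is None else R))
            o=least_squares(F,[*c,.044],loss='soft_l1',f_scale=.0004).x
            if it==3:print(f,'R',R,'c',o.round(4),'rel',(o[:2]-p[:2]).round(4))
        c=o[:2]
    if show:print(dict(zip(A,(1e3*(np.hypot(*(P-c).T))).round(1))))
E
python3 - <<'E'
from h import *
flange2('w14',np.array([0.49034384,-0.40350338,0.23227536]))
s=sensors.sense();p=s['tcp_pos'];snap('wrist','w15');flange2('w15',p)
E
```

```text
w14 R None c [ 0.4892 -0.4026  0.0436] rel [-0.0012  0.0009]
w14 R 0.044 c [ 0.4887 -0.4026  0.044 ] rel [-0.0017  0.0009]
{np.int64(-100): np.float64(43.2), np.int64(-96): np.float64(43.6), np.int64(-92): np.float64(43.6), np.int64(-88): np.float64(43.2), np.int64(-84): np.float64(43.6), np.int64(-80): np.float64(43.6), np.int64(-76): np.float64(43.6), np.int64(-72): np.float64(44.0), np.int64(-68): np.float64(44.0), np.int64(-64): np.float64(44.0), np.int64(-60): np.float64(44.0), np.int64(-56): np.float64(44.0), np.int64(-52): np.float64(44.4), np.int64(-48): np.float64(44.0), np.int64(-44): np.float64(44.0), np.int64(-40): np.float64(44.0), np.int64(-36): np.float64(44.4), np.int64(-32): np.float64(44.0), np.int64(-28): np.float64(44.0), np.int64(-24): np.float64(44.4), np.int64(-20): np.float64(44.0), np.int64(-16): np.float64(44.0), np.int64(-12): np.float64(44.4), np.int64(-8): np.float64(44.0), np.int64(-4): np.float64(44.0), np.int64(0): np.float64(44.0), np.int64(4): np.float64(44.0), np.int64(8): np.float64(44.0), np.int64(12): np.float64(43.6), np.int64(16): np.float64(44
[... 1749 characters left out ...]
nt64(16): np.float64(43.7), np.int64(20): np.float64(44.1), np.int64(24): np.float64(44.1), np.int64(28): np.float64(43.7), np.int64(32): np.float64(44.1), np.int64(36): np.float64(50.1), np.int64(40): np.float64(43.7), np.int64(44): np.float64(44.1), np.int64(48): np.float64(48.4), np.int64(52): np.float64(48.8), np.int64(56): np.float64(48.4), np.int64(60): np.float64(48.0), np.int64(64): np.float64(43.2), np.int64(68): np.float64(43.2), np.int64(72): np.float64(45.2), np.int64(76): np.float64(43.2), np.int64(80): np.float64(43.2), np.int64(84): np.float64(42.8), np.int64(88): np.float64(49.6), np.int64(92): np.float64(46.0), np.int64(96): np.float64(42.8), np.int64(100): np.float64(42.8)}
```

```bash
python3 - <<'E'
from h import *
for f in('w5','w9','w12'):
    g=cv2.GaussianBlur(cv2.imread(f'pics/{f}.png').astype(np.float32).mean(2),(3,3),0)
    for r0,z,sg in((.040,.02,1),(.032,.02,-1)):
        c=np.array([.4295,.264])
        for it in range(3):
            P=[]
            for a in np.radians(np.arange(0,360,5)):
                d=np.array([np.cos(a),np.sin(a)]);rs=np.arange(r0-.0035,r0+.0035,.00025)
                uv=np.array([proj(f,[*(c+r*d),z]) for r in rs]).astype(np.float32)
                v=cv2.remap(g,uv[:,:1].T.copy(),uv[:,1:].T.copy(),1)[0];k=sg*(v[4:]-v[:-4]);i=k.argmax()
                if k[i]>8 and 0<i<len(k)-1:P.append(c+(rs[i]+.0005)*d)
            P=np.array(P);o=least_squares(lambda x:np.hypot(P[:,0]-x[0],P[:,1]-x[1])-x[2],[*c,r0],loss='soft_l1',f_scale=.0004).x;c=o[:2]
        e=np.hypot(*(P-c).T)-o[2];print(f,r0,o.round(4),len(P),np.median(abs(e)).round(5))
print(sensors.sense()['tcp_pos'])
E
```

```text
w5 0.04 [0.4305 0.2643 0.0401] 59 0.0005
w5 0.032 [0.4295 0.2627 0.0305] 63 0.00034
w9 0.04 [0.4304 0.2634 0.0399] 55 0.00037
w9 0.032 [0.4292 0.2628 0.0304] 57 0.00038
w12 0.04 [0.43   0.2632 0.0398] 56 0.00029
w12 0.032 [0.4282 0.2628 0.0307] 62 0.00052
[0.44062988 0.21746176 0.23223928]
```

>>> {"name": "move_arm", "arguments": {
  "targets": [
    {"dx":-0.06,"dy":0.3,"dz":0,"rx":0,"ry":0,"rz":0},
    {"dx":-0.06,"dy":0.3,"dz":0,"rx":0,"ry":0,"rz":0},
    {"dx":-0.06,"dy":0.3,"dz":0,"rx":0,"ry":0,"rz":0},
    {"dx":-0.06,"dy":0.3,"dz":0,"rx":0,"ry":0,"rz":0},
    {"dx":-0.06,"dy":0.3,"dz":0,"rx":0,"ry":0,"rz":0},
    {"dx":-0.07,"dy":0.3,"dz":0,"rx":0,"ry":0,"rz":0},
    {"dx":0,"dy":0,"dz":-0.3,"rx":0,"ry":0,"rz":0},
    {"dx":0,"dy":0,"dz":-0.6,"rx":0,"ry":0,"rz":0},
    {"dx":0,"dy":0,"dz":-0.6,"rx":0,"ry":0,"rz":0},
    {"dx":0,"dy":0,"dz":-0.4,"rx":0,"ry":0,"rz":0}
  ]
}}

```text
t: 47.2
tcp_pos: [0.431, 0.2623, 0.1837]
tool_rot: [1.0, -0.001, -0.001, 0.0]
force: [-0.1, -0.3, -2.2]
finger_gap: 0.263
gripper_force: 59.0
```

>>> {"name": "move_arm", "arguments": {
  "targets": [
    {"dx":0,"dy":0,"dz":-0.4,"rx":0,"ry":0,"rz":0},
    {"dx":0,"dy":0,"dz":-0.4,"rx":0,"ry":0,"rz":0},
    {"dx":0,"dy":0,"dz":-0.4,"rx":0,"ry":0,"rz":0},
    {"dx":0,"dy":0,"dz":-0.3,"rx":0,"ry":0,"rz":0},
    {"dx":0,"dy":0,"dz":-0.2,"rx":0,"ry":0,"rz":0},
    {"dx":0,"dy":0,"dz":-0.1,"rx":0,"ry":0,"rz":0},
    {"dx":0,"dy":0,"dz":0,"rx":0,"ry":0,"rz":0},
    {"dx":0,"dy":0,"dz":0,"rx":0,"ry":0,"rz":0},
    {"dx":0,"dy":0,"dz":0,"rx":0,"ry":0,"rz":0},
    {"dx":0,"dy":0,"dz":0,"rx":0,"ry":0,"rz":0}
  ]
}}

```text
t: 48.45
tcp_pos: [0.4315, 0.2627, 0.14]
tool_rot: [1.0, -0.001, 0.0, -0.0]
force: [-0.6, 0.0, -1.6]
finger_gap: 0.264
gripper_force: 59.1
```

```bash
python3 - <<'E'
from h import *
s=sensors.sense();p=s['tcp_pos'];print(s['t'],p,s['force'],s['finger_gap']);snap('wrist','w16');flange2('w16',p,show=False)
E
```

```text
48.45 [0.43148529 0.26270752 0.13999379] [-0.6461545   0.01251731 -1.60335531] 0.26375708140040227
w16 R None c [0.4293 0.2645 0.0448] rel [-0.0022  0.0018]
w16 R 0.044 c [0.4301 0.2641 0.044 ] rel [-0.0014  0.0014]
```

>>> {"name": "move_arm", "arguments": {
  "targets": [
    {"dx":0,"dy":-0.01,"dz":-0.2,"rx":0,"ry":0,"rz":0},
    {"dx":0,"dy":0,"dz":-0.2,"rx":0,"ry":0,"rz":0},
    {"dx":0,"dy":0,"dz":-0.2,"rx":0,"ry":0,"rz":0},
    {"dx":0,"dy":0,"dz":-0.15,"rx":0,"ry":0,"rz":0},
    {"dx":0,"dy":0,"dz":-0.05,"rx":0,"ry":0,"rz":0},
    {"dx":0,"dy":0,"dz":-0.04,"rx":0,"ry":0,"rz":0},
    {"dx":0,"dy":0,"dz":-0.04,"rx":0,"ry":0,"rz":0},
    {"dx":0,"dy":0,"dz":-0.04,"rx":0,"ry":0,"rz":0},
    {"dx":0,"dy":0,"dz":-0.04,"rx":0,"ry":0,"rz":0},
    {"dx":0,"dy":0,"dz":0,"rx":0,"ry":0,"rz":0}
  ]
}}

```text
t: 49.75
tcp_pos: [0.4313, 0.2624, 0.1158]
tool_rot: [1.0, -0.001, -0.0, 0.0]
force: [0.5, -0.7, -1.8]
finger_gap: 0.261
gripper_force: 59.1
```

>>> {"name": "move_arm", "arguments": {
  "targets": [
    {"dx":0,"dy":0,"dz":-0.02,"rx":0,"ry":0,"rz":0},
    {"dx":0,"dy":0,"dz":-0.02,"rx":0,"ry":0,"rz":0},
    {"dx":0,"dy":0,"dz":-0.02,"rx":0,"ry":0,"rz":0},
    {"dx":0,"dy":0,"dz":-0.02,"rx":0,"ry":0,"rz":0},
    {"dx":0,"dy":0,"dz":0,"rx":0,"ry":0,"rz":0},
    {"dx":0,"dy":0,"dz":0,"rx":0,"ry":0,"rz":0},
    {"dx":0,"dy":0,"dz":0,"rx":0,"ry":0,"rz":0},
    {"dx":0,"dy":0,"dz":0,"rx":0,"ry":0,"rz":0},
    {"dx":0,"dy":0,"dz":0,"rx":0,"ry":0,"rz":0},
    {"dx":0,"dy":0,"dz":0,"rx":0,"ry":0,"rz":0}
  ]
}}

```text
t: 51.0
tcp_pos: [0.4317, 0.2626, 0.1141]
tool_rot: [1.0, -0.001, 0.0, -0.0]
force: [-0.2, 1.8, 5.3]
finger_gap: 0.263
gripper_force: 59.7
```

>>> {"name": "move_arm", "arguments": {
  "targets": [
    {"dx":0,"dy":0,"dz":0,"rx":0,"ry":0,"rz":0},
    {"dx":0,"dy":0,"dz":0,"rx":0,"ry":0,"rz":0},
    {"dx":0,"dy":0,"dz":0,"rx":0,"ry":0,"rz":0},
    {"dx":0,"dy":0,"dz":0,"rx":0,"ry":0,"rz":0},
    {"dx":0,"dy":0,"dz":0,"rx":0,"ry":0,"rz":0},
    {"dx":0,"dy":0,"dz":0.1,"rx":0,"ry":0,"rz":0},
    {"dx":0,"dy":0,"dz":0.4,"rx":0,"ry":0,"rz":0},
    {"dx":0,"dy":0,"dz":0.8,"rx":0,"ry":0,"rz":0},
    {"dx":0,"dy":0,"dz":1,"rx":0,"ry":0,"rz":0},
    {"dx":0,"dy":0,"dz":1,"rx":0,"ry":0,"rz":0}
  ],
  "claw": 55
}}

```text
t: 52.25
tcp_pos: [0.4314, 0.2624, 0.1977]
tool_rot: [1.0, -0.001, 0.0, -0.0]
force: [0.6, 0.4, 0.7]
finger_gap: 0.553
gripper_force: 0.0
```

```bash
python3 - <<'E'
from h import *
s=sensors.sense();p=s['tcp_pos'];print(s['t'],p,s['force'],s['finger_gap'])
snap('wrist','w17')
flange2('w17',np.array([.4301,.2637,.026]),off=0)
im=cv2.imread('pics/w17.png');u,v=proj('w17',[.4301,.2637,.1345]).astype(int)
s=(im.max(2)[v-60:v+60,u-60:u+60]<30).astype(np.uint8)
for c in sorted(cv2.findContours(s,0,cv2.CHAIN_APPROX_NONE)[0],key=cv2.contourArea)[-2:]:
    c=c[:,0]+[u-60,v-60];P=np.array([ray('w17',*q,.1345)[:2] for q in c],np.float32);print('knob',c.min(0),c.max(0),P.min(0),P.max(0),cv2.minEnclosingCircle(P))
E
```

```text
52.25 [0.43139147 0.26242957 0.19773783] [0.59924964 0.44316562 0.72798257] 0.5525775738892182
w17 R None c [0.4311 0.2633 0.0429] rel [ 0.001  -0.0004]
w17 R 0.044 c [0.4297 0.2633 0.044 ] rel [-0.0004 -0.0004]
{np.int64(-96): np.float64(43.1), np.int64(-92): np.float64(42.7), np.int64(-76): np.float64(43.5), np.int64(-72): np.float64(43.5), np.int64(-68): np.float64(43.5), np.int64(-64): np.float64(43.5), np.int64(-60): np.float64(43.5), np.int64(-56): np.float64(43.5), np.int64(-52): np.float64(43.5), np.int64(-48): np.float64(43.5), np.int64(-44): np.float64(43.5), np.int64(-40): np.float64(43.9), np.int64(-36): np.float64(43.9), np.int64(-32): np.float64(43.5), np.int64(-28): np.float64(43.9), np.int64(-24): np.float64(43.9), np.int64(-20): np.float64(43.9), np.int64(-16): np.float64(43.9), np.int64(-12): np.float64(46.4), np.int64(-8): np.float64(44.0), np.int64(-4): np.float64(44.0), np.int64(0): np.float64(44.4), np.int64(4): np.float64(44.4), np.int64(8): np.float64(46.8), np.int64(12): np.float64(44.4), np.int64(16): np.float64(44.4), np.int64(20): np.float64(44.4), np.int6
[... 208 characters left out ...]
4(44.0), np.int64(52): np.float64(43.6), np.int64(56): np.float64(43.6), np.int64(60): np.float64(43.6), np.int64(64): np.float64(43.6), np.int64(68): np.float64(43.3), np.int64(72): np.float64(43.3), np.int64(76): np.float64(43.3), np.int64(80): np.float64(43.3), np.int64(84): np.float64(42.9), np.int64(88): np.float64(42.9), np.int64(92): np.float64(42.9), np.int64(96): np.float64(42.5), np.int64(100): np.float64(42.5)}
knob [342 258] [372 284] [0.3875982  0.22409767] [0.40697718 0.24459907] ((0.3968387246131897, 0.23422710597515106), 0.013811102136969566)
knob [295 197] [333 241] [0.41921547 0.2510181 ] [0.4489253 0.275271 ] ((0.4339487850666046, 0.2634994387626648), 0.015112979337573051)
```

Flange (0.430, 0.263) and knob (0.431, 0.263) are concentric with the ring, and contact came at the expected seated height. The gripper is open and clear of everything, so I'm handing in.

```bash
python3 -c "
from h import *
print(order.sign_off())"
```

```text
the job is handed in; nothing more can be done
None
```

The job is handed in at about 52 s: ring, cork, buzzer and bell jar are stacked on the plate in order and released (final seating judged from measurements, not a last picture), but I viewed 16 pictures, over the limit of 14.

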